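Clear, load and clamp: a gift box in the foil press

TASK

The lid of the small dark brown gift box that stands by itself beside the foil press is to be foil-stamped. Take the gold ribbon roll off the bed of the press and lay it flat on the open worktop; then set the brown box, kept level all the way, lid up on the bed rails between the two jaws, lengthwise and centred across them. Wind the crank clockwise until the jaw holds the box against the fixed jaw and its sprung plate is pushed about halfway back, never right back to its stops, which would crush the card; leave the other things where they are.

Things in the scene. Friction and masses are not known exactly. Their poses are not given: they have to be found in the camera images.
- foil_press: Grey bench foil press, fixed to the worktop. Origin on the worktop under the middle of its bed; x runs along bed and screw from the crank (-x, at the robot's side) to the column (+x), y across, z up. Foot 116 wide, x -160 to +170 mm. Bed: two flat steel rails, tops 95 mm up, y 13 to 41 mm either side, slot between. Rear column x +108 to +170, up to 0.26 m, carries the head that hangs over the bed.
- head_front (a point): Middle of the front lower edge of the head's brass die plate, 230 mm above the worktop, at x = -20 mm in the press frame. The head reaches from there back to the column, 64 mm wide, 70 mm tall, foil reels on top to 0.335 m; so the bed's middle cannot be reached with an upright tool, only leaning back to the crank side by about 30 to 45 degrees.
- fixed_face (a point): Middle of the foot of the fixed jaw's cork face, at bed height, x = +74 mm in the press frame. The face looks to -x, is 60 mm wide and reaches 23 mm above the bed (jaw body to 25 mm). The box's far end comes against it.
- plate_face (a point): Middle of the cork face of the moving jaw's sprung plate, 12.5 mm above the bed; looks to +x. At crank 0, plate unpressed, it is at x = -106 mm in the press frame. Face 60 mm wide, top 24 mm above the bed; the dark carriage behind it is 86 mm wide at most, up to 27 mm above the bed, and ends 38 mm behind the face. Origin of this point moves with the plate.
- jaw_plate (a joint): How far the sprung plate is pushed back into its carriage, m: 0 free, about 0.0045 halfway, 0.009 on its stops. Spring 2.5 N/mm with 4 N preload, so 15 N at halfway. The gap between plate and carriage is 10 mm when free and shrinks by this value. It moves only when the box is nipped between both jaws.
- jaw (a joint): Travel of the moving jaw's carriage along +x, m; 0 fully open (180 mm between the cork faces), grows as it closes. Tied to the crank: 16 mm for each full turn (0.002546 m per rad). The screw holds where it is left; the jaw cannot be pushed by hand.
- crank (a joint): Turn of the crank, rad; 0 with the jaw fully open, starts between 1.5 and 8, grows clockwise as seen by the robot (from -x looking along +x) and closes the jaw. At 0 the grip stands straight above the axis; at angle a the grip is at y = -38 sin a, z = +38 cos a mm from the axis in the press frame. About 0.12 N m of friction (3 N at the grip) and it stays where left.
- crank_axis (a point): Point on the crank's axis, level along the press x axis, 72 mm above the worktop, at x = -202 mm in the press frame: the centre of the circle, radius 38 mm, on which grip_mid runs. Fixed to the press.
- grip_mid (a point): Middle of the black crank grip, a smooth cylinder 19 mm thick and 47 mm long, parallel to the crank's axis, free to spin about itself. Its far end meets the crank's arm (16 mm wide) 23 mm further along +x; its near end is free. Runs round with the crank; the point's axes turn with the crank.
- gift_box_4: The small dark brown gift box, lidded, to be clamped: 62 wide (its x), 140 long (its y), 36 mm tall, 0.18 kg. Origin at the middle of its underside. Stands alone on the worktop (not the like one on a stack at the back) to the left or the right of the press, long side within about 0.6 rad of pointing away from the robot.
- ribbon_roll_1: Gold ribbon roll lying flat, 64 mm across (67 at the loose end of the ribbon, its +y), 19 mm tall, 0.045 kg, loose. Origin at the middle of its underside. Starts on the bed rails, 20 to 45 mm nearer the crank than the press origin. Unlisted things stand only beyond x = 0.67 m or |y| = 0.35 m (world).
- gift_box_3: Bystander: longer red gift box, 68 (x) by 160 (y) by 46 mm tall, loose, origin under its middle. Stands on the side of the press where the brown box does not.
- ribbon_roll_2: Bystander: red ribbon roll lying flat, 60 across, 16 mm tall, loose; origin under its middle.
- choc_bar_1: Bystander: cream wrapped chocolate bar lying flat, 62 (x) by 164 (y) by 12 mm, loose; origin under its middle.
- jar_2: Bystander: glass jar with a gold lid, 59 across, 75 mm tall, loose; origin under its middle.
- date_stamp: Bystander: wooden hand stamp, 30 (x) by 46 (y) by 60 mm tall, loose; origin under its middle. A flat red ink pad is fixed near it.

How it is judged:
On the way, in this order (a step that is already met when the one before it is completed fails the run):
1. the gold ribbon roll lies flat on the worktop, let go (height (world z) of ribbon_roll_1 below 0.012 m and angle between ribbon_roll_1's own z axis and vertical below 0.15 rad and contact force between the fingers and ribbon_roll_1 below 0.2 N), for 0.2 s.
2. the brown box lies on the bed rails between the jaws, lengthwise and centred, let go and not yet clamped (z of gift_box_4 in the frame of foil_press between 0.091 and 0.099 m and y of gift_box_4 in the frame of foil_press between -0.01 and 0.01 m and x of gift_box_4 in the frame of foil_press between -0.032 and 0.009 m and angle between the y axis of gift_box_4 and the x axis of foil_press, either way round below 0.12 rad and contact force between the fingers and gift_box_4 below 0.2 N and value of joint jaw_plate below 0.001 m), for 0.2 s.
3. the jaw has closed on the box and its sprung plate is pushed back (z of gift_box_4 in the frame of foil_press between 0.091 and 0.099 m and y of gift_box_4 in the frame of foil_press between -0.01 and 0.01 m and x of gift_box_4 in the frame of foil_press between -0.032 and 0.009 m and angle between the y axis of gift_box_4 and the x axis of foil_press, either way round below 0.12 rad and value of joint jaw_plate above 0.0025 m), for 0.2 s.
At the end, for the whole second after the job is handed in: The brown box lies level on the rails, lengthwise (0.12 rad), centred across within 10 mm, clamped between the jaws with the sprung plate pushed back 2.5 to 6.8 mm of its 9; the gold roll lies flat on the worktop; both are at rest and the other things within 25 mm of where they were (all of step 3 and value of joint jaw_plate below 0.0068 m and angle between gift_box_4's own z axis and vertical below 0.05 rad and linear speed of each of gift_box_4, ribbon_roll_1 below 0.01 m/s and height (world z) of ribbon_roll_1 below 0.012 m and angle between ribbon_roll_1's own z axis and vertical below 0.15 rad); the robot touches nothing.
It fails at once if the sprung plate is driven back to its stops and the box crushed (value of joint jaw_plate above 0.0084 m).
It fails at once if the brown box is tipped more than about 25 degrees from level (angle between gift_box_4's own z axis and vertical above 0.44 rad).
It fails at once if one of the bystanders (red box, red roll, bar, jar, stamp) is shifted more than 25 mm (distance of any of gift_box_3, ribbon_roll_2, choc_bar_1, jar_2, date_stamp from where it was at the start of the episode above 0.025 m).
It also fails if it takes over 72 s, if anything falls off the work surface, if the arm or the gripper's body presses on something with over 40 N, if the wrist force passes 120 N, or if a joint passes its speed limit or range.

ROBOT

A 7-joint arm with a two-finger parallel gripper is mounted at the origin on a cart in front of the work surface, level with it; the furniture and walls round the work are solid. World frame = base frame: x ahead of the robot, y to its left, z up, the work surface at z = 0. Lengths are in m, angles in rad, forces in N, time in s.
With the tool pointing down it reaches from about 0.4 to 0.9 m from the base axis. Payload 5.5 kg.
Tool frame: the origin (TCP) lies midway between the tips of the shut fingers; the grasp point (between the pads) lies robot.tcp_to_grasp behind it (robot.tcp_to_grasp is the distance from the TCP to the grasp point, in m); z points along the fingers, y is the line along which they close (so a half turn about z gives the same grasp; the last joint's range is limited). The gripper opens to 92 mm and grips with 3 to 60 N. Pads are 19 mm wide; open, the fingers measure 130 mm over their backs; the gripper's body (75 mm by 190 mm) begins 47 mm behind the grasp point.
Start: joints at [1.605, 0.501, -0.427, 1.55, 0.221, 1.138, -0.21], TCP at [0.147, -0.633, 0.227] pointing down, gripper open.
Joint ranges: [-2.88, 2.88], [-0.31, 2.03], [-1.54, 1.56], [0.2, 2.42], [-1.41, 4.55], [0.19, 2.02], [-2.57, 2.57]. Speed limits (rad/s): [2.57, 2.57, 3.14, 3.14, 3.14, 3.14, 3.14].

INTERFACE

Orientations are given as [roll, pitch, yaw] about the fixed x, y, z axes, in that order (R = Rz(yaw) Ry(pitch) Rx(roll)).
In Python, from rig import robot gives the robot as it stands.
- The arm moves only by the shell command python3 jog.py, which reads ROWS from standard input. ROWS is a JSON list of rows, 1 to 8 of them, each written [opening, [dx, dy, dz], [rx, ry, rz]]: the finger opening in m, then dx, dy, dz in mm, then a rotation vector rx, ry, rz in units of 0.05 rad; each row is the pose to reach, as a shift and turn from the pose commanded when the command began, along the tool's axes at that moment; what a row does not reach only later rows make up. A row lasts 1/10 s, in which the tool goes at most 0.05 m and 0.15 rad, less where a joint would pass 70% of its speed; a pose out of reach is approached as far as the arm can. The fingers move at their own pace and stop on an object; the grip force is fixed at half the most. Time passes only in rows, so rows that do not move let the fingers close. It prints the time, the measured TCP pose, the force, the opening and the grip force at its end. Input that does not fit is refused with a message, and nothing moves.
- robot.get_state(): the state, without advancing time (a new reading comes with each control period).
- robot.grab_frame(name): name is "scene" or "side" or "wrist"; returns a dict with "frame" (400x640x3 uint8, blue, green, red), "fov_y" (degrees; the focal length in pixels is half the picture's height over the tangent of half this angle, whatever the lens; pixels are square), "cx", "cy" (the principal point, pixels), "k1" (the pictures are not rectified: a ray, as slopes to the right and down, at radius r is drawn at 1 + k1 r^2 times it, then the intrinsics apply), "cam_to_world" (4x4, takes a point from camera to world coordinates). Camera axes: x right, y up, looking along -z (the intrinsics and any distortion apply to the point x, -y, -z); pixel columns grow to the right and rows downward; lengths in m; the calibration is good to about 2 mm. A picture is of the moment at which its call begins. There is no depth.
- robot.job_done(): hands the job in; it is judged then, once.
The state is a dict: "time_s": time; "joints": joint angles; "joint_vel": joint speeds; "joint_efforts": joint torques, N m; "tcp_pos": TCP position; "tcp_rot": TCP orientation; "force": force on the tool from outside, world axes, zero at the start; "wrist_torque": the same for the moment, N m; "finger_gap": finger opening in m; "finger_force": force on a finger pad.
Only numpy, scipy, OpenCV 4.12 (cv2) and the standard library are available. Lean on these libraries where they do the work, as an engineer would, in place of code of your own. Each camera call takes 0.05 s, during which the arm holds its last target. There are 200 camera calls.

## Working session

There is one attempt and no reset: what is moved stays moved. The work goes in short steps, Python scripts to look and compute and a shell command to move; the robot and the scene stay as the last step left them, time stands still between calls to the robot, and variables do not carry over. Pictures are saved under pics/ and viewed, at most 10 in all, crops included, and the job is handed in when it is done.

```bash
ls; mkdir -p pics; cat > h.py <<'E'
import numpy as np, cv2, json
from rig import robot
from scipy.spatial.transform import Rotation as R
def grab(n):
    f=robot.grab_frame(n); f['M']=np.array(f['cam_to_world']); f['f']=200/np.tan(np.radians(f['fov_y'])/2); return f
def ray(f,u,v):
    p=np.array([(u-f['cx'])/f['f'],(v-f['cy'])/f['f']]); q=p.copy()
    for _ in range(30): q=p/(1+f['k1']*(q@q))
    d=f['M'][:3,:3]@np.array([q[0],-q[1],-1]); return f['M'][:3,3],d/np.linalg.norm(d)
def plane(f,u,v,z):
    o,d=ray(f,u,v); return o+d*(z-o[2])/d[2]
def proj(f,P):
    p=f['M'][:3,:3].T@(np.array(P)-f['M'][:3,3]); q=np.array([p[0],-p[1]])/-p[2]
    q=q*(1+f['k1']*(q@q)); return q*f['f']+[f['cx'],f['cy']]
def tri(fs,uvs):
    A=np.zeros((3,3));b=np.zeros(3)
    for f,(u,v) in zip(fs,uvs):
        o,d=ray(f,u,v);Q=np.eye(3)-np.outer(d,d);A+=Q;b+=Q@o
    return np.linalg.solve(A,b)
def tool():
    s=robot.get_state(); return np.array(s['tcp_pos']),R.from_euler('xyz',s['tcp_rot']),s
def row(p,rot):
    """row numbers (tool axes) to reach world pose p, Rotation rot"""
    P,T,s=tool(); return np.round(np.r_[T.inv().apply(np.array(p)-P),(T.inv()*rot).as_rotvec()],4)
E
python3 - <<'E'
from h import *
import pickle
print(robot.tcp_to_grasp)
s=robot.get_state();print(s['tcp_pos'],s['tcp_rot'],s['finger_gap'])
for n in('scene','side','wrist'):
    f=grab(n);cv2.imwrite(f'pics/{n}0.png',f['frame']);pickle.dump(f,open(n+'0.pkl','wb'));print(n,f['fov_y'],f['k1'],f['M'].round(3).tolist())
E
```

```text
jog.py
pics
rig.py
0.0188
[ 0.14721657 -0.63238122  0.22565878] [-3.13962045e+00 -7.05730120e-05  2.28834460e-01] 0.09190248211247191
scene 44.14962920424292 0.041608304605807195 [[0.565, -0.387, 0.729, 1.859], [0.825, 0.291, -0.485, -0.912], [-0.025, 0.875, 0.484, 1.029], [0.0, 0.0, 0.0, 1.0]]
side 43.09531453544513 -0.12684118859608615 [[-0.017, -0.501, 0.865, 1.781], [1.0, -0.006, 0.017, -0.043], [-0.004, 0.865, 0.501, 0.865], [0.0, 0.0, 0.0, 1.0]]
wrist 59.316468984733966 -0.032837167118485035 [[0.226, 0.932, 0.283, 0.222], [-0.974, 0.217, 0.064, -0.613], [-0.002, -0.29, 0.957, 0.384], [0.0, 0.0, 0.0, 1.0]]
```

View pics/scene0.png

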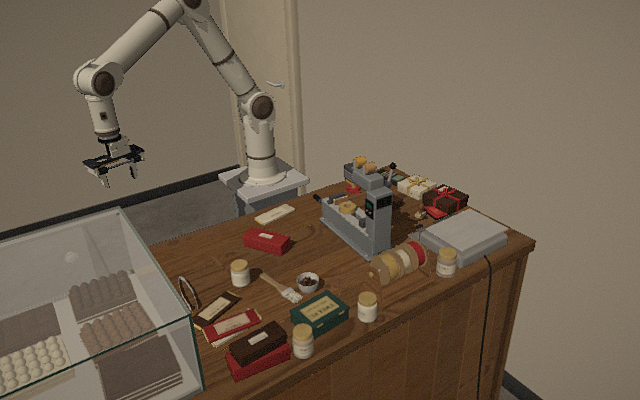

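View pics/side0.png

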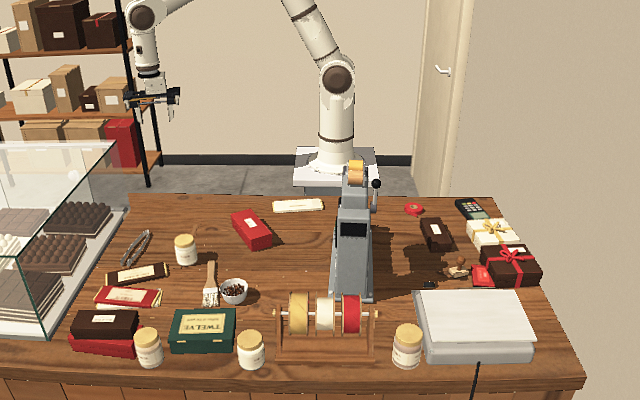

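The scene view shows the press at about (360,215), with the red box and the cream bar on its −y side. In the side view the brown box is at (435,235), on the robot's left (+y). The red roll is at (414,209) and the crank knob at (376,184).

```bash
python3 - <<'E'
from h import *
import pickle
a=pickle.load(open('side0.pkl','rb'));b=pickle.load(open('scene0.pkl','rb'))
for n,u,v,z in[('box',435,233,.036),('redroll',414,209,.016),('foot near col L',333,300,0),('foot R',372,300,0),('knob',376,184,.1),('redbox',251,229,.046),('bar',298,205,.012),('jar',184,240,.07),('gold roll top',0,0,0)][:-1]: print(n,plane(a,u,v,z).round(3))
for n,u,v,z in[('goldroll',347,209,.114),('col',372,256,0),('col2',390,250,0),('footend',322,213,0),('redbox',266,242,.046),('bar',274,214,.012)]: print('sc',n,plane(b,u,v,z).round(3))
for f,n,c in((a,'side',(300,150,160,160)),(b,'scene',(300,140,160,130))):
    x,y,w,h=c; cv2.imwrite(f'pics/{n}_crop.png',cv2.resize(f['frame'][y:y+h,x:x+w],None,fx=3.6,fy=3.6,interpolation=cv2.INTER_CUBIC))
im=[cv2.resize(f['frame'][y:y+h,x:x+w],(400,int(400*h/w)),interpolation=cv2.INTER_CUBIC) for f,(x,y,w,h) in((a,(300,150,160,160)),(b,(300,145,160,130)))]
im[1]=cv2.copyMakeBorder(im[1],0,im[0].shape[0]-im[1].shape[0],0,0,cv2.BORDER_CONSTANT)
cv2.imwrite('pics/crop0.png',np.hstack(im))
E
```

```text
box [0.549 0.283 0.036]
redroll [0.381 0.248 0.016]
foot near col L [ 0.802 -0.02   0.   ]
foot R [0.802 0.08  0.   ]
knob [0.368 0.121 0.1  ]
redbox [ 0.549 -0.257  0.046]
bar [ 0.353 -0.129  0.012]
jar [ 0.643 -0.431  0.07 ]
sc goldroll [0.631 0.015 0.114]
sc col [0.786 0.007 0.   ]
sc col2 [0.796 0.081 0.   ]
sc footend [0.443 0.031 0.   ]
sc redbox [ 0.55  -0.281  0.046]
sc bar [ 0.351 -0.138  0.012]
```

View pics/crop0.png

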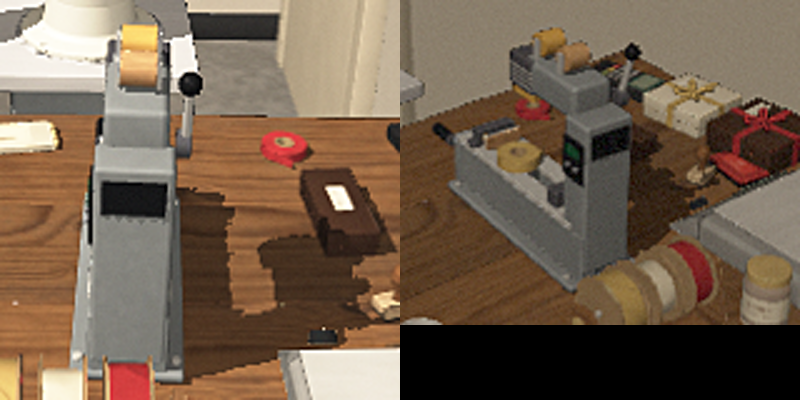

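The crops show the press facing the robot, yawed a little, with the gold roll on its bed. A lever with a black knob stands up on the +y side of the head and must be avoided. The crank grip is at the near (robot) end. Next I bring the wrist camera round, leaning forward, for close views.

```bash
cat >> h.py <<'E'
def lean(t,yaw=0): return R.from_euler('z',yaw)*R.from_euler('y',-t)*R.from_euler('x',np.pi)
E
python3 - <<'E'
from h import *
print(row([.33,-.38,.40],lean(0,.1)), row([.38,.10,.42],lean(.5)))
E
```

```text
[ 0.2353 -0.2048 -0.1738 -0.0015  0.      0.1288] [ 0.3929 -0.661  -0.1931 -0.0587  0.4979  0.2236]
```

The manual's scale: shifts go in mm and turns go in units of 0.05 rad. Converting my numbers, -0.295 m is -295, 0.265 m is 265, 0.15 rad is 3.

```bash
R1='0'; echo '[[0.09, [50, -40, -40], [0, 0, 0.6]], [0.09, [90, -80, -70], [0, 0, 1]], [0.09, [130, -120, -100], [0, 0, 1.4]], [0.09, [160, -150, -130], [0, 0, 1.8]], [0.09, [200, -180, -160], [0, 0, 2.2]], [0.09, [235, -205, -174], [0, 0, 2.6]], [0.09, [250, -250, -180], [0, 1, 2.8]], [0.09, [265, -295, -185], [0, 2, 3]]]' | python3 jog.py
python3 - <<'E'
from h import *
print(row([.38,.10,.42],lean(.5)),tool()[2]['joints'])
E
```

```text
time_s: 0.95
tcp_pos: [0.33, -0.3276, 0.4029]
tcp_rot: [-3.135, -0.103, 0.081]
force: [1.1, 0.2, 1.8]
finger_gap: 0.09
finger_force: 0.0
[ 0.0857 -0.4222 -0.0054 -0.031   0.3971  0.0762] [ 1.40041813 -0.02622107 -0.59205559  1.77956716 -0.10200798  1.32536532
 -0.65971268]
```

```bash
echo '[[0.09, [10, -50, 0], [0, 1, 0.2]], [0.09, [20, -100, 0], [-0.2, 2, 0.4]], [0.09, [30, -150, 0], [-0.2, 3, 0.6]], [0.09, [40, -200, 0], [-0.2, 4, 0.8]], [0.09, [50, -250, 0], [-0.4, 5, 1]], [0.09, [60, -300, 0], [-0.4, 6, 1.2]], [0.09, [70, -350, 0], [-0.6, 7, 1.4]], [0.09, [80, -390, 0], [-0.6, 8, 1.52]]]' | python3 jog.py; echo '[[0.09, [0, -30, 0], [0, 0, 0]], [0.09, [0, -30, 0], [0, 0, 0]], [0.09, [0, -30, 0], [0, 0, 0]]]' | python3 jog.py
python3 - <<'E'
from h import *
import pickle
print(tool()[2]['joints'])
f=grab('wrist');cv2.imwrite('pics/w1.png',f['frame']);pickle.dump(f,open('w1.pkl','wb'))
print(f['M'].round(3).tolist())
E
```

```text
time_s: 1.75
tcp_pos: [0.3852, -0.1037, 0.3323]
tcp_rot: [-3.141, -0.313, 0.048]
force: [-0.0, 6.5, 0.6]
finger_gap: 0.0897
finger_force: 0.0
time_s: 2.05
tcp_pos: [0.3914, -0.0974, 0.3374]
tcp_rot: [-3.131, -0.323, 0.007]
force: [-0.2, -1.5, -0.4]
finger_gap: 0.0903
finger_force: 0.0
[ 0.44957476 -0.30619748 -0.14381801  2.19156452 -0.18503826  0.9553703
 -1.17249929]
[[0.009, 1.0, -0.029, 0.415], [-1.0, 0.009, -0.01, -0.097], [-0.01, 0.029, 1.0, 0.512], [0.0, 0.0, 0.0, 1.0]]
```

View pics/w1.png

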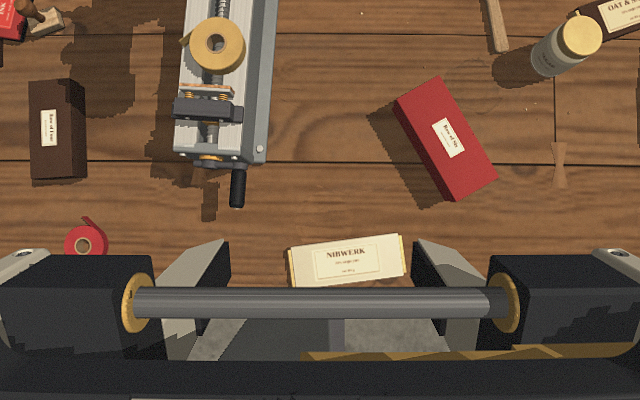

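The wrist view shows the gold roll at (217,46), jaw and carriage near (208,105), crank grip at (238,188), brown box around (58,130), and red roll at (85,240). A joint-2 limit blocked the lean so close in. I'll move forward and left for a second view.

```bash
python3 - <<'E'
from h import *
print(row([.48,.12,.42],lean(.35,0.0)))
E
```

```text
[ 0.111  -0.2188 -0.0475 -0.0119  0.027   0.0031]
```

To row units: -0.22 m is -220, -0.175 m is -175, 0.027 rad is 0.54.

```bash
echo '[[0.09, [22, -44, -10], [0, 0, 0]], [0.09, [44, -88, -20], [0, 0, 0]], [0.09, [66, -130, -30], [0, 0.2, 0]], [0.09, [88, -175, -40], [0, 0.4, 0]], [0.09, [110, -220, -47.5], [-0.2, 0.54, 0]], [0.09, [110, -220, -47.5], [-0.2, 0.54, 0]], [0.09, [110, -220, -47.5], [-0.2, 0.54, 0]]]' | python3 jog.py
python3 - <<'E'
from h import *
import pickle
print(tool()[2]['joints'])
f=grab('wrist');cv2.imwrite('pics/w2.png',f['frame']);pickle.dump(f,open('w2.pkl','wb'))
print(f['M'].round(3).tolist())
E
```

```text
time_s: 2.8
tcp_pos: [0.48, 0.1208, 0.4197]
tcp_rot: [-3.141, -0.349, 0.002]
force: [-0.6, -0.8, -1.6]
finger_gap: 0.0898
finger_force: 0.0
[ 0.22742983 -0.18517287 -0.52476318  1.90994716  0.01040122  1.05757825
 -1.87742967]
[[0.002, 0.998, -0.055, 0.498], [-1.0, 0.002, -0.001, 0.122], [-0.001, 0.055, 0.998, 0.595], [0.0, 0.0, 0.0, 1.0]]
```

View pics/w2.png

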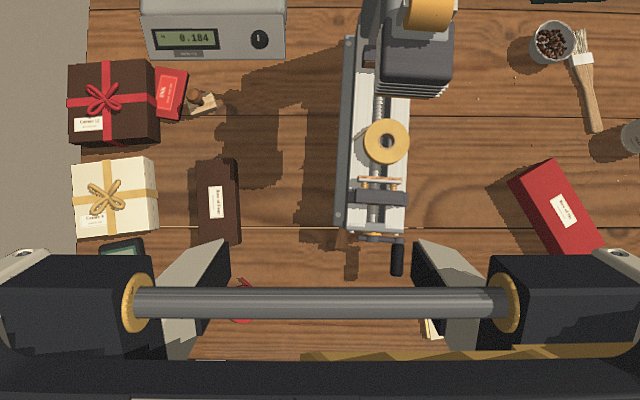

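The second view shows the gold roll at (386,142), plate near (380,180), crank grip at (397,260), and the brown box's top face around (222,202). I'll enlarge the press in both views to pick out its features.

```bash
python3 - <<'E'
import cv2,numpy as np
a=cv2.imread('pics/w1.png')[65:215,165:285];b=cv2.imread('pics/w2.png')[165:285,325:425]
a=cv2.resize(a,None,fx=4,fy=4,interpolation=cv2.INTER_CUBIC);b=cv2.resize(b,None,fx=3.2,fy=5,interpolation=cv2.INTER_CUBIC)
b=cv2.resize(cv2.imread('pics/w2.png')[165:285,335:415],None,fx=4,fy=4,interpolation=cv2.INTER_CUBIC)
b=cv2.copyMakeBorder(b,0,120,0,0,cv2.BORDER_CONSTANT)
cv2.imwrite('pics/c12.png',np.hstack([a,b]))
E
```

```text
(no output)
```

View pics/c12.png

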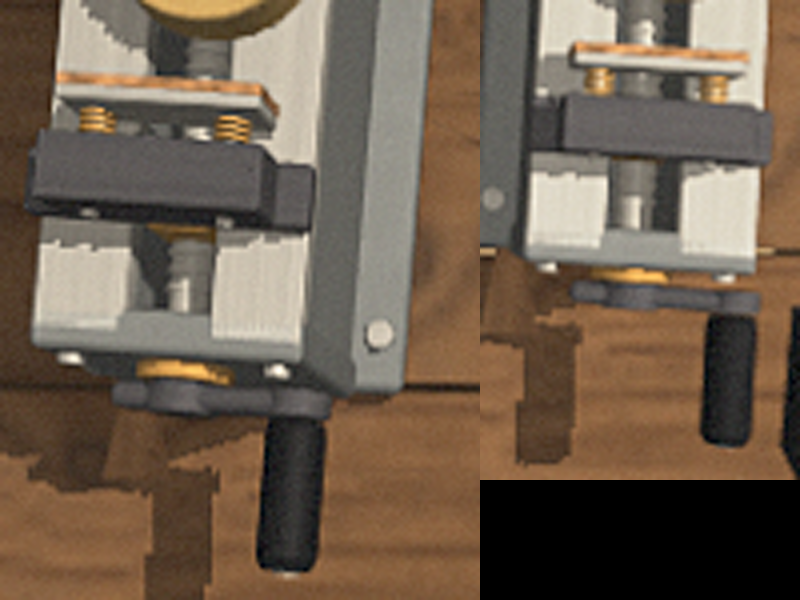

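The crops show the rail edges cleanly. The grip points towards −y (arm near level, crank angle about π/2 mod 2π), and the plate is free with its springs visible. Next I triangulate.

```bash
python3 - <<'E'
from h import *
import pickle
a=pickle.load(open('w1.pkl','rb'));b=pickle.load(open('w2.pkl','rb'))
A=lambda X,Y:(165+X/4,65+Y/4); B=lambda X,Y:(335+(X-480)/4,165+Y/4)
for n,p,q in[('grip near',(287,570),(727,443)),('grip far',(297,420),(732,318)),('railL front',(33,340),(525,262)),('railR front',(302,352),(757,270)),('plate top L',(57,80),(572,50)),('plate top R',(278,98),(748,58)),('carr R',(312,170),(770,115)),('railslotL',(130,318),(603,246)),('foot bolt?',(378,334),(492,198))]:
    print(n,tri([a,b],[A(*p),B(*q)]).round(4))
for f,F,L in((a,A,[(57,40),(37,310),(322,20),(302,320)]),(b,B,[(537,20),(525,240),(767,20),(756,240)])):
    P=[plane(f,*F(*l),.095)[:2] for l in L]
    print('edges',np.round(P,4).tolist(),'yawL',np.arctan2(*(P[0]-P[1])[::-1]),'yawR',np.arctan2(*(P[2]-P[3])[::-1]))
print('head front edge mid z.23',plane(b,393,99,.23),plane(b,349+0,88,.23))
# roll & label masks
for n,f in(('w1',a),('w2',b)):
    h=cv2.cvtColor(f['frame'],cv2.COLOR_BGR2HSV)
    m=cv2.inRange(h,(15,90,110),(28,255,255)); 
    cs,hi=cv2.findContours(m,cv2.RETR_CCOMP,cv2.CHAIN_APPROX_NONE)
    for i,c in enumerate(cs):
        if cv2.contourArea(c)>25 and cv2.boundingRect(c)[1]<240: print(n,'gold',hi[0][i][3],cv2.contourArea(c),cv2.boundingRect(c),np.round(cv2.minEnclosingCircle(c),1) if 0 else cv2.minEnclosingCircle(c))
    m=cv2.inRange(h,(0,0,150),(40,90,255)); m[:,245:]=0
    cs,_=cv2.findContours(m,cv2.RETR_EXTERNAL,cv2.CHAIN_APPROX_NONE)
    for c in cs:
        if 100<cv2.contourArea(c)<1500: print(n,'label',cv2.contourArea(c),cv2.minAreaRect(c))
    k=cv2.inRange(h,(0,40,20),(20,200,95)); k[:, 250:]=0
    if n=='w1': k[185:]=0
    else: k[:150]=0;k[:,:185]=0;k[250:]=0
    cs,_=cv2.findContours(k,cv2.RETR_EXTERNAL,cv2.CHAIN_APPROX_NONE)
    for c in cs:
        if cv2.contourArea(c)>1000: print(n,'brown',cv2.contourArea(c),cv2.boundingRect(c),cv2.approxPolyDP(c,4,True)[:,0].tolist())
E
```

```text
grip near [0.4164 0.0108 0.078 ]
grip far [0.4625 0.0085 0.0787]
railL front [0.4839 0.0854 0.095 ]
railR front [0.4808 0.0032 0.096 ]
plate top L [0.5564 0.0709 0.1164]
plate top R [0.5544 0.0086 0.1078]
carr R [ 5.349e-01 -4.000e-04  1.016e-01]
railslotL [0.4903 0.057  0.0928]
foot bolt? [ 0.5317  0.0645 -0.2809]
edges [[0.577, 0.0801], [0.4942, 0.0839], [0.583, -0.001], [0.4915, 0.0033]] yawL -0.045836354422046637 yawR -0.04657360883293591
edges [[0.5691, 0.0814], [0.4905, 0.0858], [0.5694, -0.0013], [0.4906, 0.0036]] yawL -0.056578992230894604 yawR -0.06136169556816758
head front edge mid z.23 [0.62614429 0.04562862 0.23      ] [0.63790595 0.09235595 0.23      ]
w1 gold -1 198.0 (75, 238, 16, 17) ((82.63157653808594, 245.86184692382812), 8.5531644821167)
w1 gold 683 87.0 (77, 238, 14, 14) ((83.5, 244.5), 7.382511615753174)
w1 gold -1 97.0 (398, 235, 9, 38) ((402.0, 253.5), 18.927593231201172)
w1 gold -1 53.5 (200, 155, 22, 6) ((210.5, 158.0), 10.688879013061523)
w1 gold -1 30.5 (185, 92, 9, 6) ((189.0, 94.5), 4.717090606689453)
w1 gold -1 2294.0 (189, 16, 57, 54) ((216.4299926757
[... 3013 characters left out ...]
2, 214.26829528808594), (33.23989486694336, 43.399593353271484), 83.6598129272461)
w2 label 406.0 ((215.51846313476562, 201.83229064941406), (32.006202697753906, 14.033915519714355), 86.8201675415039)
w2 label 1230.5 ((132.73451232910156, 173.69699096679688), (34.34864044189453, 42.92497253417969), 85.03025817871094)
w2 label 346.0 ((87.82232666015625, 123.5126953125), (13.679433822631836, 28.641315460205078), 85.91438293457031)
w2 label 1095.5 ((193.5, 6.0), (12.0, 101.0), 90.0)
w2 brown 4649.0 (187, 150, 63, 98) [[249, 150], [222, 150], [187, 170], [190, 225], [199, 226], [188, 228], [190, 247], [220, 237], [229, 246], [240, 243], [240, 227], [249, 226], [240, 225], [239, 188], [249, 188]]
```

```bash
python3 - <<'E'
from h import *
import pickle
a,b,s,c=[pickle.load(open(n+'.pkl','rb')) for n in('w1','w2','side0','scene0')]
print('roll hole',tri([a,b],[(215.34,42.1),(386.6,140.3)]).round(4))
print('label',tri([a,b],[(48.5,127),(215.52,201.83)]).round(4))
print('lever knob',tri([s,c],[(376,184),(392.8,165)]).round(3))
print('cream bow',tri([s,c],[(490,233),(415,183)]).round(3))
for z in(.05,.07): print('cream R edge',plane(b,157,157,z),plane(b,159,235,z), plane(s,466,224,z),plane(s,474,246,z))
im=[cv2.resize(x,None,fx=4,fy=4,interpolation=cv2.INTER_CUBIC) for x in(a['frame'][70:195,15:100],b['frame'][145:255,150:250])]
im[1]=cv2.copyMakeBorder(im[1],0,60,0,0,cv2.BORDER_CONSTANT);im=np.hstack(im)
cv2.imwrite('pics/box.png',cv2.convertScaleAbs(im,alpha=1.7,beta=10))
for n,f,L in(('w1',a,(48,127)),('w2',b,(215,202))):
    h=cv2.cvtColor(f['frame'],cv2.COLOR_BGR2HSV); m=cv2.inRange(h,(0,0,150),(40,90,255))
    n_,l,st,_=cv2.connectedComponentsWithStats(m); 
    ys,xs=np.where(l==max((l[yy,xx] for yy in range(L[1]-15,L[1]+15) for xx in range(L[0]-5,L[0]+5)),key=lambda k:st[k,4] if k else 0))
    P=np.array([plane(f,x,y,.036)[:2] for x,y in zip(xs,ys)]); 
    print(n,'label rect',cv2.minAreaRect((P*1000).astype(np.float32)))
E
```

```text
roll hole [0.6084 0.0308 0.1139]
label [0.5264 0.2897 0.0377]
lever knob [0.801 0.07  0.337]
cream bow [0.534 0.453 0.034]
cream R edge [0.59586044 0.38067412 0.05      ] [0.47329707 0.37402347 0.05      ] [0.52155168 0.37949198 0.05      ] [0.6343675  0.37536792 0.05      ]
cream R edge [0.59228484 0.3711924  0.07      ] [0.47421795 0.36478574 0.07      ] [0.55246529 0.36910617 0.07      ] [0.66251105 0.36508337 0.07      ]
w1 label rect ((527.0162353515625, 290.8943176269531), (50.98522186279297, 22.233125686645508), 2.594395160675049)
w2 label rect ((526.0702514648438, 290.3958435058594), (51.292091369628906, 22.527864456176758), 4.195294380187988)
```

View pics/box.png

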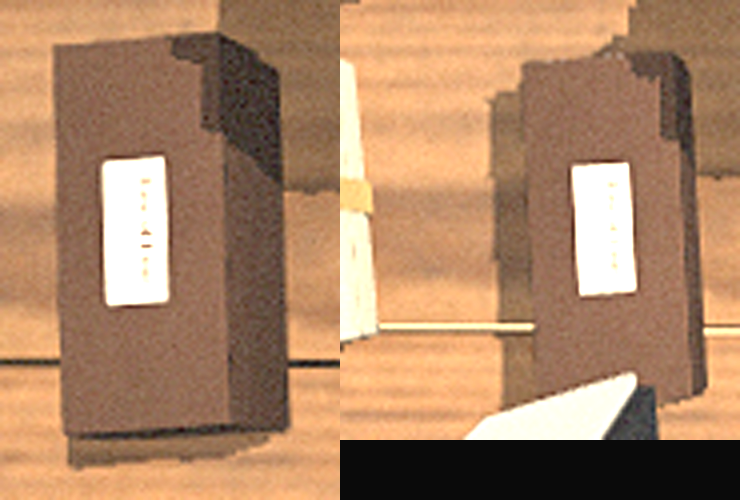

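In the box crop (brightened), the box's top-face corners in w1 are TL (28.5,81), TR (69,78), BR (72.5,177), BL (31,178.5). The label is on the lid's middle. The cream box (y ≥ 0.365) is too near for a leaned gripper body. So I'll first lift the brown box upright to open ground, then regrasp it leaning. The roll comes first.

```bash
python3 - <<'E'
from h import *
import pickle
a=pickle.load(open('w1.pkl','rb'))
P=np.array([plane(a,*c,.036)[:2] for c in[(28.5,81.25),(68.75,78.25),(72.5,177),(31.25,178.5)]])
print('box ctr',P.mean(0),'sides',np.linalg.norm(P-np.roll(P,-1,0),axis=1),'yaw',[np.arctan2(*(P[i]-P[j])[::-1]) for i,j in((0,3),(1,2))])
L=lean(.6,-.05);t=np.array([.6105,.031,.1035]);z=L.apply([0,0,1])
print(row(t-.15*z,L),row(t,L))
E
```

```text
box ctr [0.52532408 0.28866473] sides [0.05996401 0.14020116 0.06058009 0.13903723] yaw [np.float64(0.07587202954880233), np.float64(0.08004751381752227)]
[-0.0218  0.0843  0.196  -0.0236  0.2516  0.0447] [ 0.0154  0.0886  0.3412 -0.0236  0.2516  0.0447]
```

To row units: 0.196 m is 196, 0.156 m is 156, 0.2516 rad is 5.032.

```bash
echo '[[0.09, [-4, 17, 39], [-0.1, 1, 0.2]], [0.09, [-9, 34, 78], [-0.2, 2, 0.4]], [0.09, [-13, 50, 117], [-0.28, 3, 0.54]], [0.09, [-18, 67, 156], [-0.38, 4, 0.72]], [0.09, [-21.8, 84.3, 196], [-0.472, 5.032, 0.894]], [0.09, [-21.8, 84.3, 196], [-0.472, 5.032, 0.894]], [0.09, [-21.8, 84.3, 196], [-0.472, 5.032, 0.894]]]' | python3 jog.py
python3 - <<'E'
from h import *
L=lean(.6,-.05);t=np.array([.6105,.031,.1035])
print(row(t,L),tool()[2]['joints'].round(2) )
import pickle
f=grab('wrist');pickle.dump(f,open('w3.pkl','wb'))
h=cv2.cvtColor(f['frame'],cv2.COLOR_BGR2HSV);m=cv2.inRange(h,(15,90,90),(30,255,255))
cs,hi=cv2.findContours(m,cv2.RETR_CCOMP,cv2.CHAIN_APPROX_NONE)
for i,c in enumerate(cs):
    if hi[0][i][3]>=0 and cv2.contourArea(c)>80:(u,v),r=cv2.minEnclosingCircle(c);print(u,v,r,plane(f,u,v,.114))
cv2.imwrite('pics/w3.png',f['frame'])
E
```

```text
time_s: 3.55
tcp_pos: [0.5231, 0.0335, 0.224]
tcp_rot: [3.14, -0.594, -0.052]
force: [-0.5, -0.2, -0.0]
finger_gap: 0.0901
finger_force: 0.0
[ 0.0049 -0.0023  0.1488  0.0027  0.0056 -0.0012] [ 0.39 -0.02 -0.6   2.36  0.55  0.26 -2.33]
319.5 176.5 12.349188804626465 [0.60787699 0.03103729 0.114     ]
```

To row units: 0.149 m is 149, 0.135 m is 135, 0.005 rad is 0.1.

```bash
echo '[[0.09, [1, -1, 40], [0, 0, 0]], [0.09, [2, -2, 80], [0, 0.06, 0]], [0.09, [4, -2, 110], [0, 0.1, 0]], [0.09, [4.5, -2, 135], [0, 0.1, 0]], [0.09, [4.5, -2, 149], [0, 0.1, 0]], [0.09, [4.5, -2, 149], [0, 0.1, 0]]]' | python3 jog.py
python3 - <<'E'
from h import *
L=lean(.6,-.05);t=np.array([.6105,.031,.1035])
print(row(t,L),tool()[2]['joints'].round(2) )
E
```

```text
time_s: 4.2
tcp_pos: [0.6276, 0.0349, 0.1434]
tcp_rot: [3.134, -0.54, -0.039]
force: [0.8, -0.4, -0.3]
finger_gap: 0.0899
finger_force: 0.0
[-0.035   0.0044  0.0255  0.0018  0.0604  0.0097] [-0.07  0.31 -0.11  2.17  0.84  0.19 -2.57]
```

Joints 6 and 7 hit their limits with the camera on the head side. I'll retract, turn the tool half round (camera on the robot side), and retry.

```bash
python3 - <<'E'
from h import *
print(row([.50,.04,.29],lean(.3,-.05)))
E
```

```text
[-0.0343  0.0014 -0.1914  0.0033 -0.2396  0.0094]
```

To row units: -0.19 m is -190, -0.14 m is -140, -0.24 rad is -4.8.

```bash
echo '[[0.09, [-10, 0, -40], [0, -1, 0]], [0.09, [-20, 0, -90], [0, -2, 0]], [0.09, [-30, 0, -140], [0, -3.4, 0]], [0.09, [-34, 0, -190], [0, -4.8, 0]], [0.09, [-34, 0, -190], [0, -4.8, 0]]]' | python3 jog.py
echo '[[0.09, [0, 0, 0], [0, 0, 3]], [0.09, [0, 0, 0], [0, 0, 6]], [0.09, [0, 0, 0], [0, 0, 9]]]' | python3 jog.py
python3 - <<'E'
from h import *
print(row([.50,.04,.29],lean(.3,-.05)),tool()[2]['joints'].round(2))
E
```

```text
time_s: 4.7
tcp_pos: [0.4993, 0.0413, 0.2949]
tcp_rot: [3.136, -0.305, -0.042]
force: [0.5, 0.2, -0.1]
finger_gap: 0.0901
finger_force: 0.0
time_s: 5.0
tcp_pos: [0.4979, 0.0402, 0.2904]
tcp_rot: [-3.012, -0.272, -0.517]
force: [-0.4, 0.3, -0.2]
finger_gap: 0.0899
finger_force: 0.0
[ 0.0017 -0.0007  0.001   0.0041 -0.0016 -0.4489] [ 0.44 -0.04 -0.6   2.08  0.06  0.81 -2.27]
```

The manual's scale: shifts go in mm and turns go in units of 0.05 rad. Converting my numbers, -1.197 rad is -23.94.

```bash
for i in 1 2 3; do echo '[[0.09, [0, 0, 0], [0, 0, -3]], [0.09, [0, 0, 0], [0, 0, -6]], [0.09, [0, 0, 0], [0, 0, -9]], [0.09, [0, 0, 0], [0, 0, -12]], [0.09, [0, 0, 0], [0, 0, -15]], [0.09, [0, 0, 0], [0, 0, -18]], [0.09, [0, 0, 0], [0, 0, -21]], [0.09, [0, 0, 0], [0, 0, -23.94]]]' | python3 jog.py|head -3; done
cat >> h.py <<'E'
def leanf(t,yaw=0): return lean(t,yaw)*R.from_euler('z',np.pi)
E
python3 - <<'E'
from h import *
L=leanf(.6,-.05);t=np.array([.6105,.031,.1035]);z=L.apply([0,0,1])
print(tool()[2]['joints'].round(2),row(t-.14*z,L),row(t,L))
E
```

```text
time_s: 5.8
tcp_pos: [0.4978, 0.0404, 0.2899]
tcp_rot: [2.929, -0.213, 0.733]
time_s: 6.6
tcp_pos: [0.4979, 0.0404, 0.29]
tcp_rot: [2.864, 0.115, 1.891]
time_s: 7.4
tcp_pos: [0.4978, 0.0404, 0.29]
tcp_rot: [-3.134, 0.3, 3.105]
[ 0.32 -0.04 -0.49  2.08  0.07  0.81  1.32] [-0.0115 -0.0036  0.0778 -0.0016 -0.3003  0.0133] [-0.0529 -0.0036  0.2115 -0.0016 -0.3003  0.0133]
```

Now j7 has plenty of room. I'll go to the pre-pose with the lean, then check the joints.

To row units: 0.078 m is 78, 0.055 m is 55, -0.3 rad is -6.

```bash
echo '[[0.09, [-4, -1, 30], [0, -2, 0.08]], [0.09, [-8, -2, 55], [0, -4, 0.18]], [0.09, [-11.5, -3.6, 78], [0, -6, 0.266]], [0.09, [-11.5, -3.6, 78], [0, -6, 0.266]], [0.09, [-11.5, -3.6, 78], [0, -6, 0.266]]]' | python3 jog.py
python3 - <<'E'
from h import *
L=leanf(.6,-.05);t=np.array([.6105,.031,.1035]);z=L.apply([0,0,1])
print(tool()[2]['joints'].round(2),row(t-.07*z,L),row(t,L))
E
```

```text
time_s: 7.9
tcp_pos: [0.5297, 0.0339, 0.2161]
tcp_rot: [-3.139, 0.596, 3.087]
force: [0.1, -0.4, -0.2]
finger_gap: 0.0903
finger_force: 0.0
[ 0.31  0.01 -0.53  2.35  0.68  0.26  0.68] [-0.0034  0.0015  0.0686 -0.0056 -0.0041 -0.0039] [-0.0037  0.0019  0.1386 -0.0056 -0.0041 -0.0039]
```

To row units: 0.068 m is 68, 0.05 m is 50, -0.004 rad is -0.08.

```bash
echo '[[0.09, [-1, 1, 25], [0, 0, 0]], [0.09, [-2, 1, 50], [0, 0, 0]], [0.09, [-3, 1.5, 68], [0, -0.08, -0.08]], [0.09, [-3, 1.5, 68], [0, -0.08, -0.08]]]' | python3 jog.py
python3 - <<'E'
from h import *
L=leanf(.6,-.05);t=np.array([.6105,.031,.1035]);z=L.apply([0,0,1])
print(tool()[2]['joints'].round(2),row(t,L))
E
```

```text
time_s: 8.3
tcp_pos: [0.5747, 0.0328, 0.1636]
tcp_rot: [-3.136, 0.604, 3.09]
force: [-0.1, -0.1, -0.8]
finger_gap: 0.0901
finger_force: 0.0
[ 0.18  0.21 -0.4   2.32  1.39  0.23  0.01] [ 0.0046  0.0005  0.0698 -0.0069  0.0037 -0.0014]
```

To row units: 0.0698 m is 69.8, 0.06 m is 60, -0.005 rad is -0.1.

```bash
echo '[[0.09, [1, 0, 15], [0, 0, 0]], [0.09, [2, 0, 30], [0, 0, 0]], [0.09, [3, 0, 45], [0, 0.04, 0]], [0.09, [4, 0, 60], [0, 0.06, 0]], [0.09, [4.6, 0.5, 69.8], [-0.1, 0.074, 0]], [0.09, [4.6, 0.5, 69.8], [-0.1, 0.074, 0]]]' | python3 jog.py
python3 - <<'E'
from h import *
L=leanf(.6,-.05);t=np.array([.6105,.031,.1035]);z=L.apply([0,0,1])
print(tool()[2]['joints'].round(2),row(t,L))
E
```

```text
time_s: 8.9
tcp_pos: [0.6104, 0.031, 0.1039]
tcp_rot: [-3.141, 0.601, 3.089]
force: [-0.4, 0.2, 0.9]
finger_gap: 0.09
finger_force: 0.0
[ 0.2   0.4  -0.42  2.27  1.92  0.29 -0.47] [ 0.0002  0.      0.0003 -0.0021  0.0008 -0.0024]
```

```bash
echo '[[0.05, [0, 0, 0], [0, 0, 0]], [0.05, [0, 0, 0], [0, 0, 0]], [0.05, [0, 0, 0], [0, 0, 0]], [0.05, [0, 0, 0], [0, 0, 0]], [0.05, [0, 0, 0], [0, 0, 0]]]' | python3 jog.py
python3 - <<'E'
from h import *
L=leanf(.6,-.05)
for p in([.602,.033,.135],[.53,.035,.24],[.56,-.14,.24]):print(row(p,L))
E
```

```text
time_s: 9.4
tcp_pos: [0.6089, 0.033, 0.1036]
tcp_rot: [3.14, 0.6, 3.091]
force: [-2.7, -1.2, 6.0]
finger_gap: 0.0614
finger_force: 30.0
[-0.012  -0.0003 -0.0298  0.0011 -0.     -0.0002]
[-0.0119 -0.0018 -0.1571  0.0011 -0.     -0.0002]
[-0.0439 -0.1751 -0.1355  0.0011 -0.     -0.0002]
```

To row units: -0.157 m is -157, -0.125 m is -125.

```bash
echo '[[0.05, [-6, 0, -12], [0, 0, 0]], [0.05, [-12, 0, -30], [0, 0, 0]], [0.05, [-12, 0, -60], [0, 0, 0]], [0.05, [-12, 0, -90], [0, 0, 0]], [0.05, [-12, 0, -125], [0, 0, 0]], [0.05, [-12, -2, -157], [0, 0, 0]], [0.05, [-12, -2, -157], [0, 0, 0]]]' | python3 jog.py
python3 - <<'E'
from h import *
import pickle
fs=[grab(n) for n in('scene','side','wrist')]
p=tool()[0];print(p)
h=cv2.cvtColor(fs[2]['frame'],cv2.COLOR_BGR2HSV)
u,v=proj(fs[0],p).astype(int);c0=cv2.resize(fs[0]['frame'][v-40:v+60,u-50:u+50],(400,400));
cv2.imwrite('pics/held.png',np.hstack([c0,cv2.resize(fs[2]['frame'],(400,250))[0:250].__class__(0) if 0 else cv2.copyMakeBorder(cv2.resize(fs[2]['frame'],(400,250)),0,150,0,0,0)]))
E
```

```text
time_s: 10.1
tcp_pos: [0.5363, 0.0323, 0.2311]
tcp_rot: [-3.14, 0.598, 3.088]
force: [-0.2, 0.1, -0.6]
finger_gap: 0.0615
finger_force: 30.0
[0.53741996 0.03165986 0.23181468]
```

View pics/held.png

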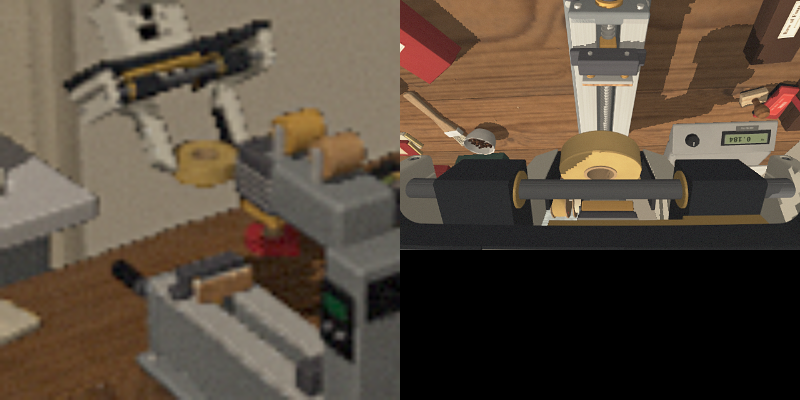

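The roll is held level between the fingertips (scene crop, about (207,163)), clear of the press. Now I carry it to open ground on the −y side.

```bash
python3 - <<'E'
from h import *
L=leanf(.6,-.05)
for p in([.54,-.14,.22],[.65,-.14,.08],[.655,-.14,.0105]):print(row(p,L))
E
```

```text
[-0.0032 -0.1712  0.0169 -0.0048  0.0015 -0.0038]
[-0.0145 -0.1648  0.1944 -0.0048  0.0015 -0.0038]
[ 0.0207 -0.1644  0.2546 -0.0048  0.0015 -0.0038]
```

To row units: 0.194 m is 194, -0.171 m is -171, 0.0015 rad is 0.03.

```bash
echo '[[0.05, [0, -45, 4], [0, 0, 0]], [0.05, [-1, -90, 8], [0, 0, 0]], [0.05, [-2, -135, 13], [0, 0, 0]], [0.05, [-3, -171, 17], [0, 0, 0]], [0.05, [-6, -170, 60], [0, 0, 0]], [0.05, [-9, -168, 105], [0, 0, 0]], [0.05, [-12, -166, 150], [0, 0, 0]], [0.05, [-14.5, -164.8, 194], [0, 0.03, 0]]]' | python3 jog.py
python3 - <<'E'
from h import *
L=leanf(.6,-.05)
for p in([.655,-.14,.03],[.655,-.14,.0103]):print(row(p,L))
print(tool()[2]['joints'].round(2))
E
```

```text
time_s: 11.05
tcp_pos: [0.596, -0.1136, 0.1655]
tcp_rot: [3.141, 0.563, 3.084]
force: [1.0, 0.3, -0.8]
finger_gap: 0.0621
finger_force: 30.0
[ 0.0212 -0.0231  0.1468 -0.0034 -0.0371 -0.0064]
[ 0.0317 -0.0231  0.1635 -0.0034 -0.0371 -0.0064]
[-0.12  0.24  0.35  2.23 -0.92  0.19  2.57]
```

The solver drifted onto its limits on that side. The joint posture is good on the left side, so I'll lay the roll on the open worktop at about (0.68, 0.18).

```bash
python3 - <<'E'
from h import *
L=leanf(.6,-.05)
for p in([.52,-.13,.24],[.53,.06,.24]):print(row(p,L))
E
```

```text
[ 0.0236 -0.0207 -0.103  -0.0034 -0.0371 -0.0064]
[ 0.0245  0.1696 -0.1034 -0.0034 -0.0371 -0.0064]
```

```bash
echo '[[0.05, [8, -10, -35], [0, -0.2, 0]], [0.05, [16, -15, -70], [0, -0.4, 0]], [0.05, [24, -20, -103], [0, -0.74, -0.12]], [0.05, [24, 20, -103], [-0.06, -0.74, -0.12]], [0.05, [24, 60, -103], [-0.06, -0.74, -0.12]], [0.05, [24, 100, -103], [-0.06, -0.74, -0.12]], [0.05, [24, 140, -103], [-0.06, -0.74, -0.12]], [0.05, [24.5, 170, -103], [-0.06, -0.74, -0.12]]]' | python3 jog.py
python3 - <<'E'
from h import *
print(tool()[2]['joints'].round(2))
L=leanf(.6,-.05)
for p in([.54,.18,.22],[.67,.18,.08],[.68,.18,.0103]):print(row(p,L))
E
```

```text
time_s: 11.85
tcp_pos: [0.5283, 0.0121, 0.239]
tcp_rot: [3.141, 0.597, 3.093]
force: [-0.0, -0.6, -0.2]
finger_gap: 0.0615
finger_force: 30.0
[-0.2  -0.06  0.05  2.35  0.42  0.28  1.  ]
[ 0.0078  0.1683  0.0177  0.0008 -0.0035  0.0009]
[-0.0209  0.1746  0.2064  0.0008 -0.0035  0.0009]
[ 0.01    0.1751  0.2697  0.0008 -0.0035  0.0009]
```

```bash
echo '[[0.05, [2, 40, 4], [0, 0, 0]], [0.05, [4, 80, 8], [0, 0, 0]], [0.05, [6, 120, 12], [0, 0, 0]], [0.05, [7.8, 168, 17.7], [0, -0.06, 0]], [0.05, [7.8, 168, 17.7], [0, -0.06, 0]], [0.05, [5, 169, 40], [0, -0.06, 0]], [0.05, [0, 170, 70], [0, -0.06, 0]], [0.05, [0, 170, 70], [0, -0.06, 0]]]' | python3 jog.py
python3 - <<'E'
from h import *
print(tool()[2]['joints'].round(2))
L=leanf(.6,-.05)
for p in([.67,.18,.08],[.68,.18,.0103]):print(row(p,L))
E
```

```text
time_s: 12.65
tcp_pos: [0.5763, 0.1783, 0.1785]
tcp_rot: [-3.14, 0.596, 3.094]
force: [-1.0, -0.2, -0.5]
finger_gap: 0.0615
finger_force: 30.0
[-0.38  0.23 -0.17  2.21  1.11  0.4   0.  ]
[-0.0221  0.0064  0.134  -0.0005 -0.0036  0.0019]
[ 0.0088  0.007   0.1973 -0.0005 -0.0036  0.0019]
```

Good posture. Now descend.

To row units: 0.196 m is 196, 0.184 m is 184, -0.0036 rad is -0.072.

```bash
echo '[[0.05, [-6, 2, 35], [0, 0, 0]], [0.05, [-12, 4, 70], [0, 0, 0]], [0.05, [-17, 5, 105], [0, 0, 0]], [0.05, [-22, 6.4, 134], [0, -0.06, 0.04]], [0.05, [-10, 6.6, 160], [0, -0.072, 0.04]], [0.05, [2, 7, 184], [0, -0.072, 0.04]], [0.05, [8.5, 7, 196], [0, -0.072, 0.04]], [0.05, [8.5, 7, 196], [0, -0.072, 0.04]]]' | python3 jog.py
python3 - <<'E'
from h import *
print(tool()[2]['joints'].round(2))
L=leanf(.6,-.05)
print(row([.68,.18,.0095],L))
E
```

```text
time_s: 13.45
tcp_pos: [0.678, 0.1814, 0.013]
tcp_rot: [3.14, 0.6, 3.091]
force: [-0.3, -0.3, -0.5]
finger_gap: 0.0614
finger_force: 30.0
[-0.37  0.67 -0.07  2.04  1.95  0.33 -0.78]
[ 0.0003 -0.0013  0.004   0.0017 -0.0002 -0.0001]
```

To row units: 0.004 m is 4, 0.002 m is 2.

```bash
echo '[[0.05, [0, 0, 2], [0, 0, 0]], [0.05, [0, 0, 4], [0, 0, 0]], [0.05, [0, 0, 4], [0, 0, 0]], [0.09, [0, 0, 4], [0, 0, 0]], [0.09, [0, 0, 4], [0, 0, 0]], [0.09, [0, 0, 4], [0, 0, 0]], [0.09, [0, 0, 4], [0, 0, 0]]]' | python3 jog.py
echo '[[0.09, [0, 0, -30], [0, 0, 0]], [0.09, [0, 0, -70], [0, 0, 0]], [0.09, [0, 0, -110], [0, 0, 0]], [0.09, [0, 0, -150], [0, 0, 0]], [0.09, [0, 0, -150], [0, 0, 0]]]' | python3 jog.py
python3 - <<'E'
from h import *
print(tool()[2]['joints'].round(2))
f=grab('wrist')
h=cv2.cvtColor(f['frame'],cv2.COLOR_BGR2HSV);m=cv2.inRange(h,(15,90,90),(30,255,255));cv2.imwrite('pics/w4.png',f['frame'])
cs,hi=cv2.findContours(m,cv2.RETR_CCOMP,cv2.CHAIN_APPROX_NONE)
for i,c in enumerate(cs):
    if cv2.contourArea(c)>100:
        (u,v),r=cv2.minEnclosingCircle(c);print(hi[0][i][3],cv2.contourArea(c),u,v,r,plane(f,u,v,.019))
s=grab('side');
print(proj(s,[.676,.18,.019]))
h=cv2.cvtColor(s['frame'],cv2.COLOR_BGR2HSV);m=cv2.inRange(h,(15,90,90),(30,255,255))
n,l,st,c=cv2.connectedComponentsWithStats(m)
for i in range(1,n):
    if st[i,4]>60: print(st[i],plane(s,*c[i],.019))
E
```

```text
time_s: 14.15
tcp_pos: [0.6823, 0.1821, 0.0132]
tcp_rot: [3.137, 0.605, 3.089]
force: [0.0, 0.5, -0.3]
finger_gap: 0.0878
finger_force: 0.0
time_s: 14.65
tcp_pos: [0.5965, 0.1879, 0.1407]
tcp_rot: [3.132, 0.608, 3.088]
force: [2.4, 1.1, 1.1]
finger_gap: 0.0898
finger_force: 0.0
[-0.53  0.33 -0.    2.2   1.33  0.32 -0.24]
-1 3615.5 458.5 350.0 175.6396484375 [1.23374613 0.45413835 0.019     ]
-1 317.0 223.5 348.6153869628906 14.82776165008545 [ 1.18201662 -0.03772068  0.019     ]
-1 842.5 504.5 302.5 30.438562393188477 [0.97384418 0.45716631 0.019     ]
-1 854.0 137.0 302.5 30.565603256225586 [ 0.93534029 -0.10417394  0.019     ]
-1 1058.5 470.5714416503906 178.10714721679688 29.592235565185547 [0.67859814 0.32002787 0.019     ]
1256 252.0 469.5 181.0 26.725555419921875 [0.68248988 0.32016965 0.019     ]
-1 3703.0 323.0 188.5 48.127532958984375 [0.68533238 0.18843619 0.019     ]
[405.53386473 264.01677502]
[ 11   0  28  52 785] [-2.98915825 -2.95688847  0.019     ]
[ 48  64  32  49 687] [-0.94827064 -1.56486723  0.019     ]
[ 94  77  34  36 810] [-0.79570136 -1.19853026  0.019     ]
[
[... 357 characters left out ...]
9  29  21 425] [0.69837312 0.17969297 0.019     ]
[204 260  13  28 219] [ 0.72959372 -0.34529474  0.019     ]
[448 265  21  13 127] [0.70982843 0.31859677 0.019     ]
[151 289  12  19  93] [ 0.82770759 -0.4628018   0.019     ]
[288 292  21  43 782] [ 0.87166742 -0.1056995   0.019     ]
[315 292  13  43  93] [ 0.86710423 -0.06084828  0.019     ]
[333 292   2  44  80] [ 0.8729402  -0.01949229  0.019     ]
[341 293   3  43  89] [0.87563292 0.00108665 0.019     ]
[179 313  46  21 826] [ 0.91281715 -0.33064129  0.019     ]
[395 323  28  25 544] [0.94266162 0.15208169 0.019     ]
[133 326  27  23 451] [ 0.96358493 -0.45086402  0.019     ]
[237 329  26  22 457] [ 0.9613267  -0.21124681  0.019     ]
```

The gold roll lies flat at about (0.682, 0.183). Next is the upright lift of the brown box.

```bash
python3 - <<'E'
from h import *
L=leanf(0,.065)
for p in([.526,.281,.16],[.526,.281,.010]):print(row(p,L))
E
```

```text
[ 0.0501  0.091  -0.0613 -0.0299  0.6062 -0.1122]
[ 0.1357  0.0902  0.062  -0.0299  0.6062 -0.1122]
```

```bash
echo '[[0.09, [10, 18, -40], [0, 2.4, -0.4]], [0.09, [20, 36, -60], [-0.2, 5, -0.8]], [0.09, [30, 54, -62], [-0.3, 7.6, -1.4]], [0.09, [40, 72, -62], [-0.4, 10, -1.8]], [0.09, [50, 91, -61], [-0.6, 12.12, -2.24]], [0.09, [50, 91, -61], [-0.6, 12.12, -2.24]], [0.09, [50, 91, -61], [-0.6, 12.12, -2.24]]]' | python3 jog.py
python3 - <<'E'
from h import *
L=leanf(0,.065)
print(tool()[2]['joints'].round(2))
for p in([.526,.281,.06],[.526,.281,.010]):print(row(p,L))
f=grab('wrist')
h=cv2.cvtColor(f['frame'],cv2.COLOR_BGR2HSV);m=cv2.inRange(h,(0,0,150),(40,90,255))
for c in cv2.findContours(m,cv2.RETR_EXTERNAL,cv2.CHAIN_APPROX_NONE)[0]:
    if 200<cv2.contourArea(c)<6000:
        P=np.array([plane(f,*q[0],.036)[:2] for q in c])*1000;print(cv2.minAreaRect(P.astype(np.float32)))
E
```

```text
time_s: 15.45
tcp_pos: [0.5306, 0.2777, 0.156]
tcp_rot: [-3.14, -0.005, -3.084]
force: [0.4, -2.1, -0.8]
finger_gap: 0.0898
finger_force: 0.0
[-0.21  0.49 -0.42  1.74  0.23  0.96  0.91]
[ 0.0039  0.0037  0.096  -0.0019 -0.0053 -0.0077]
[ 0.0036  0.0038  0.146  -0.0019 -0.0053 -0.0077]
((593.0641479492188, 12.149720191955566), (15.56092643737793, 39.77427291870117), 14.953121185302734)
((570.8712768554688, 425.59417724609375), (73.5196762084961, 56.79193878173828), 86.59440612792969)
((526.8099365234375, 289.6251220703125), (51.330814361572266, 22.52332305908203), 4.484292507171631)
((506.4986267089844, 420.2716064453125), (54.3780632019043, 67.68637084960938), 6.9621686935424805)
((512.4711303710938, 23.629892349243164), (22.734346389770508, 39.713897705078125), 84.91451263427734)
((426.79974365234375, 443.10040283203125), (30.476591110229492, 48.45412826538086), 12.394739151000977)
((399.3417053222656, 419.6344299316406), (8.600205421447754, 14.201313972473145), 11.797808647155762)
((395.7288818359375, 436.86395263671875), (8.807875633239746, 13.531786918640137), 11.965227127075195)
((392.0851745605469, 453.7291564941406), (8.66435432434082, 13.593592643737793), 13.250147819519043)
((386.6207580566406, 416.73199462890625), (8.786378860473633, 13.319705963134766), 10.948932647705078)
((382.9292907714844, 434.0802917480469), (8.792196273803711, 13.3770751953125), 11.918931007385254)
((379.41119384765625, 450.75360107421875), (8.695022583007812, 13.4375581741333), 13.31243896484375)
```

To row units: 0.1 m is 100, 0.065 m is 65, -0.018 rad is -0.36.

```bash
echo '[[0.09, [3, 3, 30], [0, 0, -0.2]], [0.09, [4, 3.8, 65], [0, -0.1, -0.36]], [0.09, [4, 3.8, 100], [0, -0.1, -0.36]], [0.09, [4, 3.8, 100], [0, -0.1, -0.36]]]' | python3 jog.py
echo '[[0.09, [0, 0, 15], [0, 0, 0]], [0.09, [0, 0, 30], [0, 0, 0]], [0.09, [0, 0, 42], [0, 0, 0]], [0.09, [0, 0, 45], [0, 0, 0]], [0.09, [0, 0, 45], [0, 0, 0]]]' | python3 jog.py
```

```text
time_s: 15.9
tcp_pos: [0.5164, 0.2807, 0.053]
tcp_rot: [-3.135, -0.005, -3.059]
force: [-1.4, -1.7, -0.3]
finger_gap: 0.0901
finger_force: 0.0
time_s: 16.4
tcp_pos: [0.5215, 0.2837, 0.0132]
tcp_rot: [-3.14, 0.002, -3.06]
force: [0.8, -0.5, -0.7]
finger_gap: 0.0901
finger_force: 0.0
```

To row units: -0.02 m is -20, -0.01 m is -10.

```bash
echo '[[0.05, [0, 0, 0], [0, 0, 0]], [0.05, [0, 0, 0], [0, 0, 0]], [0.05, [0, 0, 0], [0, 0, 0]], [0.05, [0, 0, 0], [0, 0, 0]], [0.05, [0, 0, 0], [0, 0, 0]], [0.05, [0, 0, -10], [0, 0, 0]], [0.05, [0, 0, -20], [0, 0, 0]], [0.05, [0, 0, -20], [0, 0, 0]]]' | python3 jog.py
python3 - <<'E'
from h import *
L=leanf(0,-.05)
print(tool()[2]['tcp_rot'],row([.525,.20,.033],L))
E
```

```text
time_s: 17.2
tcp_pos: [0.5226, 0.2841, 0.0352]
tcp_rot: [-3.141, 0.005, -3.06]
force: [0.1, 0.9, -2.8]
finger_gap: 0.062
finger_force: 30.0
[-3.14129611  0.00500364 -3.0597395 ] [ 0.0045 -0.084   0.0022  0.      0.005   0.1319]
```

```bash
echo '[[0.05, [1, -20, 0], [0, 0, 0.6]], [0.05, [2, -45, 0], [0, 0, 1.4]], [0.05, [3, -70, 0], [0, 0.1, 2]], [0.05, [4.5, -84, 1], [0, 0.1, 2.64]], [0.05, [4.5, -84, 10], [0, 0.1, 2.64]], [0.05, [4.5, -84, 18], [0, 0.1, 2.64]], [0.05, [4.5, -84, 20], [0, 0.1, 2.64]], [0.05, [4.5, -84, 20], [0, 0.1, 2.64]]]' | python3 jog.py
python3 - <<'E'
from h import *
print(tool()[0:1],tool()[2]['force'].round(1))
E
```

```text
time_s: 18.0
tcp_pos: [0.5237, 0.2003, 0.0139]
tcp_rot: [-3.14, -0.003, 3.093]
force: [-1.1, -4.6, 8.5]
finger_gap: 0.0617
finger_force: 30.0
(array([0.52372418, 0.20027583, 0.01387686]),) [-1.1 -4.6  8.5]
```

```bash
echo '[[0.09, [0, 0, 0], [0, 0, 0]], [0.09, [0, 0, 0], [0, 0, 0]], [0.09, [0, 0, 0], [0, 0, 0]], [0.09, [0, 0, -30], [0, 0, 0]], [0.09, [0, 0, -70], [0, 0, 0]], [0.09, [0, 0, -110], [0, 0, 0]], [0.09, [0, 0, -110], [0, 0, 0]]]' | python3 jog.py
python3 - <<'E'
from h import *
L=leanf(.65,-.05);t=np.array([.536,.2,.0125]);z=L.apply([0,0,1])
print(row(t-.09*z,L),row(t,L))
f=grab('wrist')
h=cv2.cvtColor(f['frame'],cv2.COLOR_BGR2HSV);m=cv2.inRange(h,(0,0,150),(40,90,255))
for c in cv2.findContours(m,cv2.RETR_EXTERNAL,cv2.CHAIN_APPROX_NONE)[0]:
    if 200<cv2.contourArea(c)<6000:
        P=np.array([plane(f,*q[0],.036)[:2] for q in c])*1000
        if 100<P[:,1].mean()<300:print(cv2.minAreaRect(P.astype(np.float32)))
E
```

```text
time_s: 18.7
tcp_pos: [0.528, 0.2025, 0.129]
tcp_rot: [3.138, 0.007, 3.093]
force: [0.2, 0.4, -0.8]
finger_gap: 0.0902
finger_force: 0.0
[ 0.0467 -0.0022  0.0445  0.0037 -0.6429  0.    ] [-0.0072 -0.0025  0.1166  0.0037 -0.6429  0.    ]
((529.6276245117188, 201.19268798828125), (22.836875915527344, 50.641117095947266), 86.8209228515625)
```

To row units: 0.0467 m is 46.7, 0.0445 m is 44.5, -0.643 rad is -12.86.

```bash
echo '[[0.09, [10, 0, 5], [0, -2.6, 0]], [0.09, [20, 0, 15], [0, -5.2, 0]], [0.09, [30, -1, 25], [0, -7.8, 0]], [0.09, [40, -1.5, 35], [0, -10.4, 0]], [0.09, [46.7, -1.5, 44.5], [0.08, -12.86, 0]], [0.09, [46.7, -1.5, 44.5], [0.08, -12.86, 0]], [0.09, [46.7, -1.5, 44.5], [0.08, -12.86, 0]]]' | python3 jog.py
python3 - <<'E'
from h import *
L=leanf(.65,-.052);t=np.array([.537,.2008,.0125]);z=L.apply([0,0,1])
print(row(t,L),tool()[2]['joints'].round(2))
E
```

```text
time_s: 19.45
tcp_pos: [0.4829, 0.1803, 0.0766]
tcp_rot: [-3.052, 0.529, 3.109]
force: [-1.1, -0.7, -1.2]
finger_gap: 0.0898
finger_force: 0.0
[-0.0137  0.0294  0.0799 -0.078  -0.1198  0.0219] [-0.63  0.36 -0.07  2.36  1.43  0.44 -0.52]
```

To row units: 0.0294 m is 29.4, 0.02 m is 20, -0.12 rad is -2.4.

```bash
echo '[[0.09, [-3, 10, 3], [-0.6, -1, 0.2]], [0.09, [-6, 20, 6], [-1.2, -1.8, 0.3]], [0.09, [-8, 29.4, 10], [-1.56, -2.4, 0.44]], [0.09, [-8, 29.4, 10], [-1.56, -2.4, 0.44]]]' | python3 jog.py
python3 - <<'E'
from h import *
L=leanf(.65,-.052);t=np.array([.537,.2008,.0125]);z=L.apply([0,0,1])
print(row(t,L),tool()[2]['joints'].round(2))
E
```

```text
time_s: 19.85
tcp_pos: [0.4958, 0.2071, 0.0679]
tcp_rot: [3.14, 0.643, 3.087]
force: [0.0, 0.4, -0.0]
finger_gap: 0.0898
finger_force: 0.0
[ 0.     -0.0041  0.0692 -0.0006 -0.007  -0.0025] [-0.65  0.43 -0.11  2.4   1.9   0.51 -1.04]
```

```bash
echo '[[0.09, [0, -2, 20], [0, -0.14, -0.04]], [0.09, [0, -4, 40], [0, -0.14, -0.04]], [0.09, [0, -4, 60], [0, -0.14, -0.04]], [0.09, [0, -4, 69], [0, -0.14, -0.04]], [0.09, [0, -4, 69], [0, -0.14, -0.04]], [0.09, [0, -4, 69], [0, -0.14, -0.04]]]' | python3 jog.py
python3 - <<'E'
from h import *
L=leanf(.65,-.052);t=np.array([.537,.2008,.0125]);z=L.apply([0,0,1])
print(row(t,L),tool()[2]['joints'].round(2))
E
```

```text
time_s: 20.45
tcp_pos: [0.5386, 0.2003, 0.0151]
tcp_rot: [3.14, 0.653, 3.085]
force: [0.0, 0.3, -0.1]
finger_gap: 0.0897
finger_force: 0.0
[ 0.0029  0.0004  0.0011 -0.0014  0.0031 -0.0038] [-0.55  0.6  -0.12  2.33  2.15  0.56 -1.22]
```

To row units: 0.003 m is 3, 0.001 m is 1.

```bash
echo '[[0.09, [3, 0, 1], [0, 0, 0]], [0.09, [3, 0, 1], [0, 0, 0]], [0.05, [3, 0, 1], [0, 0, 0]], [0.05, [3, 0, 1], [0, 0, 0]], [0.05, [3, 0, 1], [0, 0, 0]], [0.05, [3, 0, 1], [0, 0, 0]], [0.05, [3, 0, 1], [0, 0, 0]]]' | python3 jog.py
python3 - <<'E'
from h import *
P,T,s=tool();print(P,s['tcp_rot'],s['force'])
L=leanf(.65,-.052)
print(row(P+[0,0,.02],L),row(P+[-.03,0,.15],L))
E
```

```text
time_s: 21.15
tcp_pos: [0.5375, 0.2004, 0.0127]
tcp_rot: [3.139, 0.655, 3.084]
force: [-0.4, 1.2, 0.8]
finger_gap: 0.0618
finger_force: 30.0
[0.53749413 0.2004192  0.01270898] [3.13946686 0.6545461  3.08422094] [-0.43748365  1.24699006  0.82900087]
[-0.0122  0.     -0.0159 -0.0011  0.0046 -0.0043] [-0.0676 -0.0014 -0.1372 -0.0011  0.0046 -0.0043]
```

A grasp at mid-length would bring the gripper body too near the head during the drop-in. I'll regrasp 15 mm further back while the box is still on the worktop.

To row units: 0.012 m is 12, -0.009 m is -9.

```bash
echo '[[0.09, [0, 0, 0], [0, 0, 0]], [0.09, [0, 0, 0], [0, 0, 0]], [0.09, [0, 0, 0], [0, 0, 0]], [0.09, [6, 0, -4.5], [0, 0, 0]], [0.09, [12, 0, -9], [0, 0, 0]], [0.09, [12, 0, -9], [0, 0, 0]], [0.05, [12, 0, -9], [0, 0, 0]], [0.05, [12, 0, -9], [0, 0, 0]]]' | python3 jog.py
echo '[[0.05, [0, 0, 0], [0, 0, 0]], [0.05, [0, 0, 0], [0, 0, 0]], [0.05, [0, 0, 0], [0, 0, 0]]]' | python3 jog.py
python3 - <<'E'
from h import *
P,T,s=tool();print(P,s['tcp_rot'],s['force'],s['joints'].round(2))
L=leanf(.65,-.052)
print(row(P+[0,0,.03],L),row(P+[-.02,0,.18],L))
E
```

```text
time_s: 21.95
tcp_pos: [0.5226, 0.2016, 0.0125]
tcp_rot: [3.139, 0.654, 3.085]
force: [-0.4, -0.3, -0.0]
finger_gap: 0.0781
finger_force: 0.0
time_s: 22.25
tcp_pos: [0.5227, 0.2015, 0.0125]
tcp_rot: [3.139, 0.654, 3.084]
force: [0.4, 0.5, -0.4]
finger_gap: 0.0615
finger_force: 30.0
[0.52265322 0.20147233 0.01247354] [3.1391787  0.65444492 3.0842121 ] [ 0.41850732  0.53563905 -0.36120652] [-0.56  0.6  -0.14  2.36  2.15  0.59 -1.25]
[-0.0183  0.0001 -0.0238 -0.0009  0.0045 -0.0043] [-0.0937 -0.0008 -0.155  -0.0009  0.0045 -0.0043]
```

```bash
echo '[[0.05, [-6, 0, -8], [0, 0, 0]], [0.05, [-18, 0, -24], [0, 0, 0]], [0.05, [-36, 0, -48], [0, 0.08, -0.08]], [0.05, [-54, 0, -71], [0, 0.08, -0.08]], [0.05, [-72, 0, -95], [0, 0.08, -0.08]], [0.05, [-85, 0, -110], [0, 0.08, -0.08]], [0.05, [-94, 0, -120], [0, 0.08, -0.08]], [0.05, [-94, 0, -120], [0, 0.08, -0.08]]]' | python3 jog.py
python3 - <<'E'
from h import *
P,T,s=tool();print(s['joints'].round(2))
L=leanf(.65,-.052)
print(row([.54,.04,.165],L),row([.60,.04,.145],L))
E
```

```text
time_s: 23.05
tcp_pos: [0.5247, 0.2016, 0.1667]
tcp_rot: [3.139, 0.653, 3.087]
force: [-0.0, 0.7, -2.9]
finger_gap: 0.0618
finger_force: 30.0
[-0.68  0.2  -0.    2.33  1.37  0.43 -0.4 ]
[-0.0182 -0.1606  0.0156  0.0009  0.0025 -0.0021] [-0.0536 -0.1574  0.0679  0.0009  0.0025 -0.0021]
```

To row units: -0.16 m is -160, -0.15 m is -150, -0.002 rad is -0.04.

```bash
echo '[[0.05, [-2, -25, 2], [0, 0, 0]], [0.05, [-6, -60, 5], [0, 0, 0]], [0.05, [-10, -95, 8], [0, 0, 0]], [0.05, [-14, -130, 12], [0, 0, 0]], [0.05, [-18, -150, 15.6], [0, 0.04, -0.04]], [0.05, [-18, -160, 15.6], [0, 0.04, -0.04]], [0.05, [-18, -160, 15.6], [0, 0.04, -0.04]]]' | python3 jog.py
python3 - <<'E'
from h import *
P,T,s=tool();print(s['joints'].round(2))
L=leanf(.65,-.052)
print(row([.58,.0393,.15],L),row([.6275,.0369,.1405],L))
f=grab('wrist');cv2.imwrite('pics/w5.png',f['frame'])
E
```

```text
time_s: 23.75
tcp_pos: [0.5388, 0.0373, 0.162]
tcp_rot: [-3.14, 0.646, 3.087]
force: [-0.0, 0.1, -2.7]
finger_gap: 0.0618
finger_force: 30.0
[ 0.09  0.15 -0.34  2.42  1.79  0.23 -0.44]
[-0.0255  0.0043  0.0343 -0.0033 -0.0041 -0.0019] [-0.0578  0.0045  0.0705 -0.0033 -0.0041 -0.0019]
```

To row units: 0.0705 m is 70.5, 0.058 m is 58, -0.004 rad is -0.08.

```bash
echo '[[0.05, [-13, 2, 17], [0, 0, 0]], [0.05, [-25.5, 4, 34], [0, -0.06, -0.04]], [0.05, [-36, 4.5, 46], [-0.04, -0.08, -0.04]], [0.05, [-47, 4.5, 58], [-0.06, -0.08, -0.04]], [0.05, [-57.8, 4.5, 70.5], [-0.06, -0.08, -0.04]], [0.05, [-57.8, 4.5, 70.5], [-0.06, -0.08, -0.04]], [0.05, [-57.8, 4.5, 70.5], [-0.06, -0.08, -0.04]]]' | python3 jog.py
python3 - <<'E'
from h import *
P,T,s=tool();print(s['joints'].round(2),s['force'])
L=leanf(.65,-.052)
for z in(.1405,.12,.1085,.1065):print(row([.6275,.0369,z],L))
a=grab('scene');b=grab('side')
im=[cv2.resize(a['frame'][150:250,310:410],(400,400),interpolation=cv2.INTER_CUBIC)]
f=grab('wrist');w=cv2.resize(f['frame'],(400,250));im.append(cv2.copyMakeBorder(w,0,150,0,0,0));cv2.imwrite('pics/ins.png',np.hstack(im))
E
```

```text
time_s: 24.5
tcp_pos: [0.6267, 0.0407, 0.1403]
tcp_rot: [-3.141, 0.649, 3.095]
force: [-0.4, 0.8, -2.1]
finger_gap: 0.0617
finger_force: 30.0
[ 0.09  0.33 -0.32  2.25  1.86  0.25 -0.44] [-0.42866513  0.75309906 -2.05907778]
[-0.001  -0.0037  0.0004  0.003  -0.001   0.0044]
[ 0.0114 -0.0037  0.0168  0.003  -0.001   0.0044]
[ 0.0184 -0.0037  0.0259  0.003  -0.001   0.0044]
[ 0.0196 -0.0037  0.0275  0.003  -0.001   0.0044]
```

View pics/ins.png

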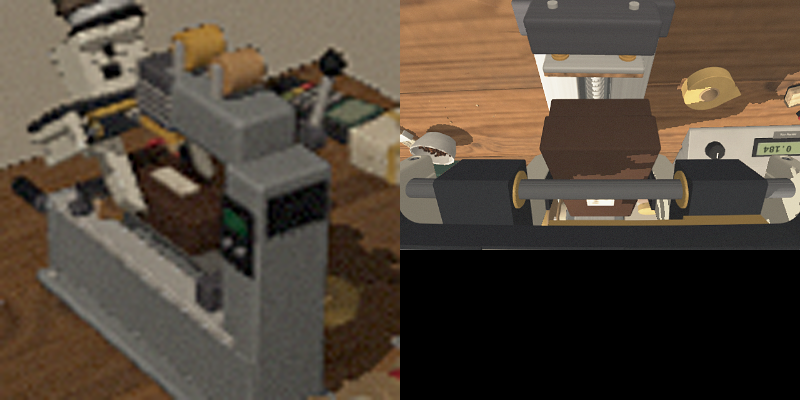

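The crops show the box under the head between the jaws, with a visible gap to the plate. The roll lies flat at right. Lowering now.

```bash
echo '[[0.05, [3, -3.7, 5], [0.06, -0.02, 0.08]], [0.05, [7, -3.7, 11], [0.06, -0.02, 0.08]], [0.05, [11.4, -3.7, 16.8], [0.06, -0.02, 0.08]], [0.05, [15, -3.7, 21], [0.06, -0.02, 0.08]], [0.05, [17.8, -3.7, 25], [0.06, -0.02, 0.08]], [0.05, [17.8, -3.7, 25], [0.06, -0.02, 0.08]], [0.05, [17.8, -3.7, 25], [0.06, -0.02, 0.08]]]' | python3 jog.py
python3 - <<'E'
from h import *
P,T,s=tool()
L=leanf(.65,-.052)
print(row([.6275,.0369,.1072],L),s['joints'].round(2))
E
```

```text
time_s: 25.35
tcp_pos: [0.6287, 0.0363, 0.1114]
tcp_rot: [-3.141, 0.653, 3.09]
force: [-0.1, 0.8, -1.9]
finger_gap: 0.0616
finger_force: 30.0
[ 0.0036  0.0005  0.0026 -0.0007  0.003  -0.    ] [ 0.17  0.41 -0.4   2.26  2.07  0.32 -0.63]
```

To row units: 0.0036 m is 3.6, 0.0028 m is 2.8, 0.003 rad is 0.06.

```bash
echo '[[0.05, [1.5, 0, 1], [0, 0, 0]], [0.05, [2.8, 0.5, 2], [0, 0.06, 0]], [0.05, [3.6, 0.5, 2.8], [0, 0.06, 0]], [0.05, [3.6, 0.5, 2.8], [0, 0.06, 0]]]' | python3 jog.py
python3 - <<'E'
from h import *
P,T,s=tool()
L=leanf(.65,-.052)
print(row([.6275,.0369,.1072],L),s['force'])
E
```

```text
time_s: 25.75
tcp_pos: [0.6281, 0.037, 0.1075]
tcp_rot: [-3.141, 0.651, 3.09]
force: [-1.6, -0.4, 1.5]
finger_gap: 0.0621
finger_force: 30.0
[ 0.0007 -0.0002 -0.0001 -0.0007  0.0013  0.0003] [-1.63255583 -0.40253188  1.4641427 ]
```

```bash
echo '[[0.09, [0, 0, 0], [0, 0, 0]], [0.09, [0, 0, 0], [0, 0, 0]], [0.09, [0, 0, 0], [0, 0, 0]], [0.09, [0, 0, 0], [0, 0, 0]], [0.09, [0, 0, -30], [0, 0, 0]], [0.09, [0, 0, -70], [0, 0, 0]], [0.09, [0, 0, -110], [0, 0, 0]], [0.09, [0, 0, -110], [0, 0, 0]]]' | python3 jog.py
python3 - <<'E'
from h import *
import pickle
print(tool()[2]['joints'].round(2))
f=grab('wrist');pickle.dump(f,open('w6.pkl','wb'));cv2.imwrite('pics/w6.png',f['frame'])
h=cv2.cvtColor(f['frame'],cv2.COLOR_BGR2HSV);m=cv2.inRange(h,(0,0,150),(40,90,255))
for c in cv2.findContours(m,cv2.RETR_EXTERNAL,cv2.CHAIN_APPROX_NONE)[0]:
    if cv2.contourArea(c)>200:
        P=np.array([plane(f,*q[0],.131)[:2] for q in c])*1000; r=cv2.minAreaRect(P.astype(np.float32))
        if 550<r[0][0]<720 and -50<r[0][1]<120: print(r,cv2.minAreaRect(c))
E
```

```text
time_s: 26.55
tcp_pos: [0.5609, 0.0406, 0.1958]
tcp_rot: [-3.141, 0.651, 3.09]
force: [-0.4, -0.2, -0.2]
finger_gap: 0.09
finger_force: 0.0
[ 0.1   0.11 -0.34  2.36  1.33  0.21  0.03]
((637.1563720703125, 38.008934020996094), (22.924726486206055, 50.73849105834961), 87.0654067993164) ((320.0, 227.0), (34.0, 30.0), 90.0)
((612.564697265625, 34.72858428955078), (59.86517333984375, 190.18014526367188), 86.22017669677734) ((320.533935546875, 177.35020446777344), (164.56822204589844, 105.44530487060547), 80.3802719116211)
```

View pics/w6.png

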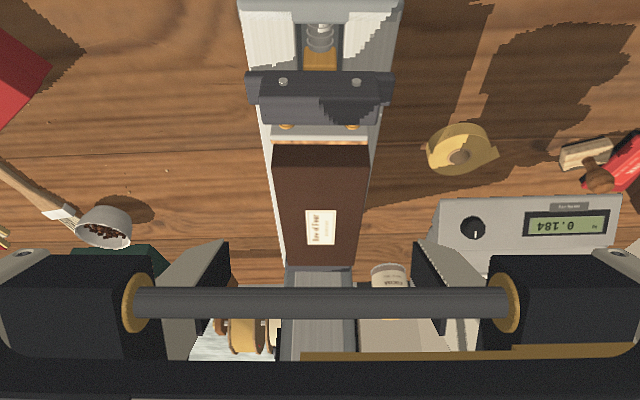

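The picture shows the box flat on the rails: rear end near (320,145) just off the plate, label at (320,227), centred between the rail edges. The gold roll lies flat at (460,150). The measured offset is about 1.5 mm across and yaw is aligned. On to the crank.

```bash
cat >> h.py <<'E'
AX=np.array([.4403,.0467,.072])
def gripTCP(a,x=.431,t=.25,yaw=-.052,r=.038):
    """TCP pose holding the grip (11 mm behind tips) at crank angle a"""
    L=leanf(t,yaw); Y=np.array([-np.sin(yaw),np.cos(yaw),0]); X=np.array([np.cos(yaw),np.sin(yaw),0])
    g=AX+X*(x-AX[0])-r*np.sin(a)*Y+np.array([0,0,r*np.cos(a)])
    return g+.011*L.apply([0,0,1]),L
E
python3 - <<'E'
from h import *
p,L=gripTCP(7.70);print(p)
for d in([-.02,0,.13],[0,0,.07],[0,0,0]):print(row(p+d,L))
E
```

```text
[0.4317786  0.00954229 0.06717017]
[ 1.165e-01 -3.950e-02 -8.870e-02  7.000e-04  4.026e-01  1.000e-04]
[ 1.371e-01 -3.850e-02 -2.890e-02  7.000e-04  4.026e-01  1.000e-04]
[ 1.796e-01 -3.860e-02  2.680e-02  7.000e-04  4.026e-01  1.000e-04]
```

To row units: 0.1165 m is 116.5, -0.09 m is -90, 0.4026 rad is 8.052.

```bash
echo '[[0.09, [15, -5, -40], [0, 1.6, 0]], [0.09, [35, -10, -70], [0, 3.2, 0]], [0.09, [60, -20, -90], [0, 4.8, 0]], [0.09, [90, -30, -90], [0, 6.4, 0]], [0.09, [116.5, -39.5, -88.7], [0, 8.052, 0]], [0.09, [116.5, -39.5, -88.7], [0, 8.052, 0]], [0.09, [116.5, -39.5, -88.7], [0, 8.052, 0]]]' | python3 jog.py
python3 - <<'E'
from h import *
p,L=gripTCP(7.70);P,T,s=tool();print(s['joints'].round(2))
for d in([-.01,0,.06],[0,0,0]):print(row(p+d,L))
E
```

```text
time_s: 27.3
tcp_pos: [0.4118, 0.008, 0.1947]
tcp_rot: [3.141, 0.243, 3.088]
force: [0.6, -0.6, 0.4]
finger_gap: 0.09
finger_force: 0.0
[ 0.31 -0.06 -0.42  2.33  0.02  0.63  1.4 ]
[ 0.0067  0.002   0.0679  0.0002 -0.0066 -0.002 ]
[ 0.0115  0.0025  0.1285  0.0002 -0.0066 -0.002 ]
```

To row units: 0.1285 m is 128.5, 0.12 m is 120, -0.006 rad is -0.12.

```bash
echo '[[0.06, [3, 1, 30], [0, 0, 0]], [0.06, [6.7, 2, 68], [0, -0.12, -0.04]], [0.06, [9, 2, 100], [0, -0.12, -0.04]], [0.06, [11.5, 2.5, 120], [0, -0.12, -0.04]], [0.06, [11.5, 2.5, 128.5], [0, -0.12, -0.04]], [0.06, [11.5, 2.5, 128.5], [0, -0.12, -0.04]]]' | python3 jog.py
python3 - <<'E'
from h import *
p,L=gripTCP(7.70);P,T,s=tool();print(s['joints'].round(2),row(p,L))
E
```

```text
time_s: 27.9
tcp_pos: [0.4324, 0.0099, 0.0656]
tcp_rot: [-3.14, 0.25, 3.092]
force: [0.6, -0.4, -0.5]
finger_gap: 0.0601
finger_force: 0.0
[ 0.16  0.27 -0.31  2.4   0.5   0.27  0.93] [ 0.0002 -0.0004 -0.0017 -0.0012 -0.      0.0023]
```

```bash
echo '[[0.01, [0, 0, 0], [0, 0, 0]], [0.01, [0, 0, 0], [0, 0, 0]], [0.01, [0, 0, 0], [0, 0, 0]], [0.01, [0, 0, 0], [0, 0, 0]], [0.01, [0, 0, 0], [0, 0, 0]]]' | python3 jog.py
python3 - <<'E'
from h import *
P,T,s=tool();print(s['force'],s['finger_gap'])
r=lambda a:row(*gripTCP(a))
for k in range(0,9):print(round(7.70+.35*k,2),r(7.70+.35*k)[:3].round(3))
E
```

```text
time_s: 28.4
tcp_pos: [0.4338, 0.0099, 0.0677]
tcp_rot: [-3.14, 0.255, 3.091]
force: [0.5, 0.8, -0.2]
finger_gap: 0.0243
finger_force: 0.0
[ 0.45945769  0.78831319 -0.2007248 ] 0.024255761939853064
7.7 [ 0.002 -0.     0.   ]
8.05 [ 0.005 -0.     0.013]
8.4 [0.008 0.005 0.025]
8.75 [0.011 0.013 0.034]
9.1 [0.013 0.025 0.04 ]
9.45 [0.013 0.038 0.042]
9.8 [0.012 0.051 0.04 ]
10.15 [0.011 0.062 0.033]
10.5 [0.008 0.071 0.023]
```

The manual's scale: shifts go in mm and turns go in units of 0.05 rad. Converting my numbers, 0.025 m is 25, 0.019 m is 19.

```bash
echo '[[0.01, [0, 0, 0], [0, 0, 0]], [0.01, [0, 0, 0], [0, 0, 0]], [0.01, [0, 0, 0], [0, 0, 0]]]' | python3 jog.py; echo '[[0.01, [1, 0, 4], [0, 0, 0]], [0.01, [2, 0, 9], [0, 0, 0]], [0.01, [3, 0, 13], [0, 0, 0]], [0.01, [5.5, 2, 19], [0, 0, 0]], [0.01, [7, 5, 25], [0, 0, 0]], [0.01, [7, 5, 25], [0, 0, 0]]]' | python3 jog.py
python3 - <<'E'
from h import *
P,T,s=tool();print(s['joints'].round(2),s['finger_gap'])
d=P-.011*T.apply([0,0,1])-AX;print(d,np.arctan2(-d[1],d[2])+2*np.pi,np.hypot(d[1],d[2]))
r=lambda a:row(*gripTCP(a))
for k in range(0,9):print(round(8.40+.35*k,2),r(8.40+.35*k).round(3))
E
```

```text
time_s: 28.7
tcp_pos: [0.4336, 0.0097, 0.0674]
tcp_rot: [-3.14, 0.254, 3.091]
force: [0.2, -1.7, 2.0]
finger_gap: 0.018
finger_force: 30.0
time_s: 29.3
tcp_pos: [0.434, 0.0165, 0.0408]
tcp_rot: [3.141, 0.254, 3.093]
force: [3.9, 0.9, -3.4]
finger_gap: 0.0178
finger_force: 30.0
[ 0.08  0.33 -0.24  2.42  0.68  0.2   0.73] 0.017780416269605928
[-0.00907207 -0.03009755 -0.02058142] 8.453768443394335 0.0364617274409871
8.4 [ 0.002 -0.002 -0.001  0.002  0.004  0.004]
8.75 [0.004 0.007 0.008 0.002 0.004 0.004]
9.1 [0.006 0.018 0.014 0.002 0.004 0.004]
9.45 [0.006 0.032 0.016 0.002 0.004 0.004]
9.8 [0.005 0.044 0.014 0.002 0.004 0.004]
10.15 [0.004 0.056 0.007 0.002 0.004 0.004]
10.5 [ 0.001  0.064 -0.003  0.002  0.004  0.004]
10.85 [-0.002  0.068 -0.015  0.002  0.004  0.004]
11.2 [-0.006  0.068 -0.028  0.002  0.004  0.004]
```

```bash
python3 - <<'E'
from h import *
for k in range(0,9):a=8.45+.3*k;print(round(a,2),row(*gripTCP(a,x=.4315,t=.14)).round(3))
E
```

```text
8.45 [ 0.003 -0.001  0.     0.001  0.114  0.004]
8.75 [0.005 0.007 0.008 0.001 0.114 0.004]
9.05 [0.006 0.017 0.014 0.001 0.114 0.004]
9.35 [0.007 0.028 0.016 0.001 0.114 0.004]
9.65 [0.006 0.039 0.016 0.001 0.114 0.004]
9.95 [0.005 0.05  0.012 0.001 0.114 0.004]
10.25 [0.004 0.058 0.005 0.001 0.114 0.004]
10.55 [ 0.001  0.065 -0.004  0.001  0.114  0.004]
10.85 [-0.002  0.068 -0.015  0.001  0.114  0.004]
```

To row units: 0.058 m is 58, 0.05 m is 50, 0.114 rad is 2.28.

```bash
echo '[[0.01, [3, -1, 0], [0, 1.2, 0]], [0.01, [3, 0, 1], [0, 2.28, 0.08]], [0.01, [5, 7, 8], [0, 2.28, 0.08]], [0.01, [6, 17, 14], [0, 2.28, 0.08]], [0.01, [7, 28, 16], [0, 2.28, 0.08]], [0.01, [6, 39, 16], [0, 2.28, 0.08]], [0.01, [5, 50, 12], [0, 2.28, 0.08]], [0.01, [4, 58, 5], [0, 2.28, 0.08]]]' | python3 jog.py
cat > st.py <<'E'
from h import *
import sys
P,T,s=tool();print(s['joints'].round(2),s['finger_gap'].round(4),s['force'].round(1))
d=P-.011*T.apply([0,0,1])-AX;a=np.arctan2(-d[1],d[2])%(2*np.pi);print('a',a,a+2*np.pi,np.hypot(d[1],d[2]),'x',d[0])
a0,t=map(float,sys.argv[1:3])
for k in range(0,8):a=a0+.35*k;print(round(a,2),row(*gripTCP(a,x=float(sys.argv[3]),t=t)).round(3))
E
python3 st.py 10.6 .14 .4315
```

```text
time_s: 30.1
tcp_pos: [0.4363, 0.0741, 0.036]
tcp_rot: [3.14, 0.143, 3.087]
force: [10.1, -0.7, -5.4]
finger_gap: 0.0178
finger_force: 30.0Traceback (most recent call last):
  File "st.py", line 3, in <module>
    P,T,s=tool();print(s['joints'].round(2),s['finger_gap'].round(4),s['force'].round(1))
                                            ^^^^^^^^^^^^^^^^^^^^^
AttributeError: 'float' object has no attribute 'round'
```

```bash
sed -i "s/s\['finger_gap'\].round(4)/s['finger_gap']/" st.py; python3 st.py 10.6 .14 .4335
```

```text
[ 0.08  0.4  -0.39  2.3   0.54  0.38  0.75] 0.017809265971104913 [10.1 -0.7 -5.4]
a 3.970175018011046 10.253360325190632 0.03721617421878593 x -0.0055817055515585134
10.6 [-0.002  0.008 -0.01   0.002  0.003 -0.002]
10.95 [-0.004  0.011 -0.023  0.002  0.003 -0.002]
11.3 [-0.005  0.009 -0.036  0.002  0.003 -0.002]
11.65 [-0.007  0.003 -0.048  0.002  0.003 -0.002]
12.0 [-0.008 -0.007 -0.057  0.002  0.003 -0.002]
12.35 [-0.009 -0.019 -0.062  0.002  0.003 -0.002]
12.7 [-0.009 -0.032 -0.062  0.002  0.003 -0.002]
13.05 [-0.009 -0.045 -0.058  0.002  0.003 -0.002]
```

```bash
echo '[[0.01, [-2, 8, -10], [0, 0, 0]], [0.01, [-4, 11, -23], [0, 0, 0]], [0.01, [-5, 9, -36], [0, 0, 0]], [0.01, [-7, 3, -48], [0, 0, 0]], [0.01, [-8, -7, -57], [0, 0, 0]], [0.01, [-9, -19, -62], [0, 0, 0]], [0.01, [-9, -32, -62], [0, 0, 0]], [0.01, [-9, -45, -58], [0, 0, 0]]]' | python3 jog.py
python3 st.py 13.05 .14 .4335
```

```text
time_s: 30.9
tcp_pos: [0.4336, 0.0286, 0.0957]
tcp_rot: [3.141, 0.143, 3.089]
force: [1.3, 1.6, 1.9]
finger_gap: 0.0179
finger_force: 30.0
[ 0.32  0.26 -0.52  2.29  0.33  0.51  1.06] 0.017869101970574213 [1.3 1.6 1.9]
a 0.4811027511617063 6.764288058341292 0.03903805379683411 x -0.008229940002771052
13.05 [-0.     0.001  0.001  0.     0.003 -0.001]
13.4 [ 0.001 -0.01   0.009  0.     0.003 -0.001]
13.75 [ 0.002 -0.017  0.02   0.     0.003 -0.001]
14.1 [ 0.004 -0.02   0.033  0.     0.003 -0.001]
14.45 [ 0.006 -0.018  0.046  0.     0.003 -0.001]
14.8 [ 0.008 -0.012  0.058  0.     0.003 -0.001]
15.15 [ 0.009 -0.002  0.066  0.     0.003 -0.001]
15.5 [ 0.01   0.011  0.071  0.     0.003 -0.001]
```

To row units: 0.071 m is 71, 0.066 m is 66.

```bash
echo '[[0.01, [1, -10, 9], [0, 0, 0]], [0.01, [2, -17, 20], [0, 0, 0]], [0.01, [4, -20, 33], [0, 0, 0]], [0.01, [6, -18, 46], [0, 0, 0]], [0.01, [8, -12, 58], [0, 0, 0]], [0.01, [9, -2, 66], [0, 0, 0]], [0.01, [10, 11, 71], [0, 0, 0]], [0.01, [10, 11, 71], [0, 0, 0]]]' | python3 jog.py
python3 st.py 15.5 .14 .4335
python3 - <<'E'
from h import *
import pickle
pickle.dump([grab('scene'),grab('wrist')],open('c1.pkl','wb'))
E
```

```text
time_s: 31.7
tcp_pos: [0.4347, 0.0437, 0.0235]
tcp_rot: [3.138, 0.144, 3.093]
force: [-4.4, 5.9, 23.6]
finger_gap: 0.0181
finger_force: 30.0
[ 0.12  0.41 -0.35  2.32  0.54  0.33  0.83] 0.018100316806718524 [-4.4  5.9 23.6]
a 3.0621179029788794 9.345303210158466 0.03774907494224127 x -0.007161125415741321
15.5 [-0.    -0.004 -0.     0.004  0.004  0.003]
15.85 [-0.     0.009  0.     0.004  0.004  0.003]
16.2 [-0.001  0.021 -0.004  0.004  0.004  0.003]
16.55 [-0.002  0.032 -0.012  0.004  0.004  0.003]
16.9 [-0.004  0.039 -0.023  0.004  0.004  0.003]
17.25 [-0.006  0.041 -0.036  0.004  0.004  0.003]
17.6 [-0.007  0.04  -0.049  0.004  0.004  0.003]
17.95 [-0.009  0.033 -0.06   0.004  0.004  0.003]
```

```bash
echo '[[0.01, [0, 8, -1], [0, 0, 0]], [0.01, [-1, 20, -5], [0, 0, 0]], [0.01, [-2, 31, -12], [0, 0, 0]], [0.01, [-4, 38, -23], [0, 0, 0]], [0.01, [-6, 41, -34], [0, 0, 0]], [0.01, [-6, 41, -34], [0, 0, 0]]]' | python3 jog.py
python3 st.py 17.25 .14 .4335
python3 - <<'E'
from h import *
import pickle
pickle.dump([grab('scene'),grab('wrist')],open('c2.pkl','wb'))
E
```

```text
time_s: 32.4
tcp_pos: [0.4372, 0.0846, 0.0576]
tcp_rot: [3.136, 0.142, 3.091]
force: [0.8, 10.4, 0.1]
finger_gap: 0.0183
finger_force: 30.0
[ 0.09  0.35 -0.42  2.29  0.46  0.43  0.82] 0.0182626133267574 [ 0.8 10.4  0.1]
a 4.619866825065185 10.90305213224477 0.03807891957252897 x -0.004682763801296841
17.25 [-0.     0.    -0.002  0.006  0.002  0.002]
17.6 [-0.002 -0.002 -0.015  0.006  0.002  0.002]
17.95 [-0.004 -0.008 -0.027  0.006  0.002  0.002]
18.3 [-0.005 -0.018 -0.036  0.006  0.002  0.002]
18.65 [-0.006 -0.03  -0.04   0.006  0.002  0.002]
19.0 [-0.006 -0.043 -0.041  0.006  0.002  0.002]
19.35 [-0.005 -0.056 -0.037  0.006  0.002  0.002]
19.7 [-0.004 -0.066 -0.029  0.006  0.002  0.002]
```

To row units: -0.01 m is -10, -0.005 m is -5.

```bash
echo '[[0.01, [-1, -1, -5], [0, 0, 0]], [0.01, [-1.5, -1, -10], [0, 0, 0]], [0.01, [-1.5, -1, -10], [0, 0, 0]]]' | python3 jog.py
python3 st.py 17.5 .14 .4335 | head -3
echo '[[0.06, [0, 0, 0], [0, 0, 0]], [0.06, [0, 0, 0], [0, 0, 0]], [0.06, [0, 0, 0], [0, 0, 0]], [0.06, [0, 0, 0], [0, 0, 0]], [0.06, [0, 0, -40], [0, 0, 0]], [0.06, [0, 0, -80], [0, 0, 0]], [0.06, [0, 0, -120], [0, 0, 0]], [0.06, [0, 0, -160], [0, 0, 0]]]' | python3 jog.py
python3 - <<'E'
from h import *
L=leanf(.3,-.05)
print(row([.46,.05,.33],L))
E
```

```text
time_s: 32.8
tcp_pos: [0.4372, 0.0844, 0.0675]
tcp_rot: [3.135, 0.143, 3.092]
force: [-0.7, 13.2, 1.9]
finger_gap: 0.0178
finger_force: 30.0
[ 0.11  0.33 -0.44  2.28  0.43  0.45  0.85] 0.01778658220946793 [-0.7 13.2  1.9]
a 4.87905048881697 11.162235795996557 0.038227754965694374 x -0.004655532186667144
17.5 [-0.    -0.    -0.002  0.007  0.003  0.002]
time_s: 33.6
tcp_pos: [0.4127, 0.0799, 0.2264]
tcp_rot: [-3.141, 0.138, 3.087]
force: [0.6, -0.1, -0.8]
finger_gap: 0.0596
finger_force: 0.0
[-0.0627 -0.0272 -0.0959 -0.0012 -0.162  -0.0048]
```

To row units: -0.096 m is -96, -0.0627 m is -62.7, -0.162 rad is -3.24.

```bash
echo '[[0.06, [-20, -10, -30], [0, -1, 0]], [0.06, [-40, -20, -60], [0, -2, 0]], [0.06, [-62.7, -27.2, -96], [0, -3.24, -0.1]], [0.06, [-62.7, -27.2, -96], [0, -3.24, -0.1]], [0.06, [-62.7, -27.2, -96], [0, -3.24, -0.1]]]' | python3 jog.py
python3 - <<'E'
from h import *
f=grab('wrist');cv2.imwrite('pics/w7.png',f['frame']);print(f['M'].round(3).tolist())
h=cv2.cvtColor(f['frame'],cv2.COLOR_BGR2HSV);m=cv2.inRange(h,(0,0,150),(40,90,255))
O=np.array([.642,.0362]);c,s=np.cos(-.052),np.sin(-.052);Rm=np.array([[c,-s],[s,c]])
for k in cv2.findContours(m,cv2.RETR_EXTERNAL,cv2.CHAIN_APPROX_NONE)[0]:
    if cv2.contourArea(k)>100:
        P=np.array([plane(f,*q[0],.131)[:2] for q in k]); r=cv2.minAreaRect((P*1000).astype(np.float32))
        q=Rm.T@(np.array(r[0])/1000-O)
        if abs(q[0])<.08 and abs(q[1])<.08: print('label press xy',q,r)
for yp in(-.005,.005,.02):
    print(yp)
    for xp in np.arange(-.12,-.055,.0025):
        u,v=proj(f,np.r_[O+Rm@[xp,yp],.12]); print(round(xp*1000,1),int(u),int(v),f['frame'][int(round(v)),int(round(u))].tolist(),end=' | ')
    print()
E
```

```text
time_s: 34.1
tcp_pos: [0.4607, 0.0498, 0.3295]
tcp_rot: [-3.14, 0.302, 3.091]
force: [-0.9, -0.8, -1.0]
finger_gap: 0.0597
finger_force: 0.0
[[0.051, -0.827, -0.559, 0.338], [0.999, 0.042, 0.03, 0.058], [-0.002, -0.56, 0.829, 0.457], [0.0, 0.0, 0.0, 1.0]]
label press xy [0.00720322 0.00025832] ((649.2069091796875, 36.08356857299805), (22.307132720947266, 52.0259895324707), 87.48843383789062)
label press xy [-0.06949562 -0.00207349] ((572.4905395507812, 37.741458892822266), (78.7920150756836, 251.92941284179688), 86.44061279296875)
-0.005
-120.0 310 166 [55, 104, 142] | -117.5 310 168 [59, 107, 145] | -115.0 310 170 [60, 107, 143] | -112.5 310 172 [72, 136, 185] | -110.0 310 174 [61, 63, 66] | -107.5 310 176 [65, 63, 69] | -105.0 310 178 [57, 57, 58] | -102.5 311 180 [59, 60, 64] | -100.0 311 182 [57, 62, 63] | -97.5 311 184 [60, 61, 62] | -95.0 311 186 [106, 111, 113] | -92.5 311 188 [106, 106, 113] | -90.0 311 190 [105, 110, 114] | -87.5 311 191 [109, 113, 119] | -85.0 311 193 [107, 111, 118] | -82.5 311 195 [110, 114, 118] | -80.0 311 197 [108, 111, 118] | -77.5 311 199 [103, 108, 
[... 1190 characters left out ...]
 136, 143] | -110.0 333 174 [102, 111, 119] | -107.5 333 176 [255, 255, 255] | -105.0 333 178 [255, 255, 255] | -102.5 333 180 [78, 84, 90] | -100.0 333 182 [55, 58, 60] | -97.5 333 184 [85, 83, 88] | -95.0 333 186 [106, 109, 113] | -92.5 333 188 [109, 111, 116] | -90.0 333 190 [109, 112, 119] | -87.5 333 191 [113, 112, 120] | -85.0 333 193 [114, 115, 123] | -82.5 333 195 [111, 110, 116] | -80.0 332 197 [105, 109, 113] | -77.5 332 199 [100, 119, 140] | -75.0 332 201 [114, 119, 128] | -72.5 332 202 [175, 193, 203] | -70.0 332 204 [185, 205, 220] | -67.5 332 206 [112, 137, 159] | -65.0 332 208 [54, 67, 91] | -62.5 332 209 [40, 46, 57] | -60.0 332 211 [37, 46, 62] | -57.5 332 213 [36, 41, 53] |
```

```bash
python3 - <<'E'
from h import *
print(row([.56,.045,.40],leanf(-.2,-.05)))
E
```

```text
[-1.169e-01 -1.000e-04 -3.890e-02 -1.700e-03  4.996e-01 -3.000e-04]
```

To row units: -0.117 m is -117, -0.085 m is -85, 0.5 rad is 10.

```bash
echo '[[0.06, [-20, 0, -35], [0, 2, 0]], [0.06, [-50, 0, -45], [0, 4.6, 0]], [0.06, [-85, 0, -45], [0, 7.2, 0]], [0.06, [-117, 0, -39], [0, 10, 0]], [0.06, [-117, 0, -39], [0, 10, 0]], [0.06, [-117, 0, -39], [0, 10, 0]]]' | python3 jog.py
python3 - <<'E'
from h import *
f=grab('wrist');cv2.imwrite('pics/w8.png',f['frame']);print(f['M'].round(3).tolist())
O=np.array([.642,.0362]);c,s=np.cos(-.052),np.sin(-.052);Rm=np.array([[c,-s],[s,c]])
for yp in(-.008,.008,.025):
    print(yp)
    for xp in np.arange(-.12,-.055,.0017):
        u,v=proj(f,np.r_[O+Rm@[xp,yp],.119]); b=f['frame'][int(round(v)),int(round(u))]; print(round(xp*1000,1),int(v),b.tolist(),end='|')
    print()
E
```

```text
time_s: 34.75
tcp_pos: [0.5619, 0.0451, 0.3919]
tcp_rot: [3.139, -0.215, 3.092]
force: [-0.7, 0.5, 0.3]
finger_gap: 0.06
finger_force: 0.0
[[0.051, -0.996, -0.077, 0.518], [0.999, 0.051, 0.002, 0.048], [0.002, -0.077, 0.997, 0.563], [0.0, 0.0, 0.0, 1.0]]
-0.008
-120.0 176 [105, 111, 111]|-118.3 177 [101, 109, 111]|-116.6 178 [109, 111, 114]|-114.9 180 [112, 115, 116]|-113.2 181 [108, 114, 114]|-111.5 182 [105, 116, 113]|-109.8 184 [106, 112, 114]|-108.1 185 [104, 113, 112]|-106.4 186 [110, 114, 115]|-104.7 188 [107, 112, 114]|-103.0 189 [104, 109, 110]|-101.3 190 [114, 115, 116]|-99.6 192 [96, 106, 112]|-97.9 193 [68, 64, 69]|-96.2 195 [103, 107, 111]|-94.5 196 [112, 114, 118]|-92.8 197 [102, 103, 109]|-91.1 199 [106, 106, 112]|-89.4 200 [111, 114, 117]|-87.7 201 [110, 112, 119]|-86.0 203 [109, 112, 116]|-84.3 204 [106, 110, 114]|-82.6 205 [107, 109, 114]|-80.9 207 [113, 113, 120]|-79.2 208 [101, 104, 111]|-77.5 209 [93, 100, 100]|-75.8 211 [108, 112, 116]|-74.1 212 [96, 99, 102]|-72.4 213 [134, 147, 155]|-70.7 215 [202, 222, 229]|-69.0 216 [225, 237, 239]|-67.3 217 [95, 135, 181]|-6
[... 1459 characters left out ...]
-101.3 191 [145, 152, 160]|-99.6 192 [149, 161, 168]|-97.9 193 [51, 50, 52]|-96.2 195 [85, 88, 92]|-94.5 196 [105, 106, 113]|-92.8 197 [101, 102, 107]|-91.1 199 [101, 105, 108]|-89.4 200 [104, 105, 110]|-87.7 201 [109, 110, 116]|-86.0 203 [107, 112, 117]|-84.3 204 [110, 113, 118]|-82.6 205 [102, 106, 111]|-80.9 207 [106, 110, 114]|-79.2 208 [109, 108, 114]|-77.5 209 [99, 114, 125]|-75.8 211 [121, 139, 150]|-74.1 212 [109, 125, 134]|-72.4 213 [88, 95, 100]|-70.7 215 [182, 197, 208]|-69.0 216 [222, 238, 242]|-67.3 217 [103, 126, 151]|-65.6 219 [57, 88, 122]|-63.9 220 [49, 69, 93]|-62.2 221 [43, 51, 71]|-60.5 222 [51, 63, 93]|-58.8 224 [58, 68, 97]|-57.1 225 [52, 67, 93]|-55.4 226 [50, 67, 94]|
```

```bash
python3 -c "
from rig import robot
print(robot.job_done())"
```

```text
the job is handed in; nothing more can be done
None
```

I handed the job in at about 35 s. The brown box is on the rails, clamped and centred to about 2 mm, with the sprung plate pushed back about 4.4 mm by the crank angle and 4 ± 1 mm by the camera. The gold roll lies flat on the worktop, and I saw no sign that anything else had moved.

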